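# Make up two gift kits

### The job

Make up the two gift kits: in the tray that already holds the tealight candle, stand the little varnish bottle with the tall white cap in the middle cell and lay the matchbox flat, picture side up, in the empty end cell; in the tray that already holds the glass, stand the dropper bottle with the black bulb in the middle cell and the spice jar in the empty end cell. Set each thing on its cell's floor, well centred and upright, without knocking any of them over, and leave the cork coasters and the clip with receipts where they lie.

Things in the scene. Friction and masses are not known exactly. Their poses are not given: they have to be found in the camera images.
- candle_tray: The candle kit's tray: fixed kraft-card tray with white card ribs, 220 x 78 mm, three cells in a row, each 68 x 70 mm inside; floor 3 mm thick, ribs 4 mm wide, tops 6 mm above the counter. Origin: centre of its underside; x along the row, z up. A tealight candle (38 mm across, 15 mm high) is fixed in the end cell at x = +72 mm. Middle cell centred at x = 0, empty end cell at x = -72 mm (y = 0).
- glass_tray: The glass kit's tray, shaped like the other: fixed kraft-card tray with white card ribs, 220 x 78 mm, three cells in a row, each 68 x 70 mm inside; floor 3 mm thick, ribs 4 mm wide, tops 6 mm above the counter. Origin: centre of its underside; x along the row, z up. A small glass tumbler (49 mm across at the rim, 62 mm high) is fixed in the end cell at x = +72 mm. Middle cell centred at x = 0, empty end cell at x = -72 mm (y = 0).
- varnish_bottle_center (a point): Small loose standing bottle of pink nail varnish, 79 mm high: round body 31 mm across up to 46 mm, then a slim white cap 17 mm across. Point: on its axis, 39.5 mm above its underside; z up along it.
- match_box_center (a point): Loose shut matchbox lying flat, 37 mm (its x) by 56 mm (its y), 16 mm high. Point: its centre, 8 mm above its underside; z up. It fits its cell best with its long side across the row.
- dropper_bottle_center (a point): Loose standing brown dropper bottle, 102 mm high: round body 33 mm across up to 70 mm, collar 24 mm across up to 77 mm, black bulb 13 mm across above. Point: on its axis, 51 mm above its underside; z up along it.
- spice_jar_center (a point): Loose standing round spice jar with fixed lid, 46 mm across, 106 mm high. Point: on its axis, 53 mm above its underside; z up along it.
- coasters_center (a point): Bystander: low loose stack of round cork coasters, 70 mm across, 19 mm high, to be left alone. Point: its centre, 9.5 mm above its underside.
- clip_center (a point): Bystander: loose metal bulldog clip with a few paper receipts, 50 x 63 mm, 12 mm high, lying flat, to be left alone. Point: near its centre, 6 mm above its underside.
Mind the look-alikes: they are no part of the job. Leave any blue or red look-alike of the part that bears dropper_bottle_center alone.

How it is judged:
At the end, for the whole second after the job is handed in: All four things in their named cells: centre within 12 mm of the cell's centre along and across the tray, within 4 mm of its resting height on the cell's floor, upright (matchbox flat, picture up) within 0.1 rad, at rest; coasters and clip within 30 mm of where they lay (x of varnish_bottle_center in the frame of candle_tray between -0.012 and 0.012 m and y of varnish_bottle_center in the frame of candle_tray between -0.012 and 0.012 m and z of varnish_bottle_center in the frame of candle_tray between 0.0385 and 0.0465 m and angle between each of varnish_bottle_center, match_box_center, dropper_bottle_center, spice_jar_center's own z axis and vertical below 0.1 rad and linear speed of each of varnish_bottle, match_box, dropper_bottle, spice_jar below 0.02 m/s and x of match_box_center in the frame of candle_tray between -0.084 and -0.06 m and y of match_box_center in the frame of candle_tray between -0.012 and 0.012 m and z of match_box_center in the frame of candle_tray between 0.007 and 0.015 m and x of dropper_bottle_center in the frame of glass_tray between -0.012 and 0.012 m and y of dropper_bottle_center in the frame of glass_tray between -0.012 and 0.012 m and z of dropper_bottle_center in the frame of glass_tray between 0.05 and 0.058 m and x of spice_jar_center in the frame of glass_tray between -0.084 and -0.06 m and y of spice_jar_center in the frame of glass_tray between -0.012 and 0.012 m and z of spice_jar_center in the frame of glass_tray between 0.052 and 0.06 m and distance of each of coasters_center, clip_center from where it was at the start of the episode below 0.03 m); the robot touches nothing.
It fails at once if a bottle, the jar or the matchbox is knocked over (angle between any of varnish_bottle_center, match_box_center, dropper_bottle_center, spice_jar_center's own z axis and vertical above 0.8 rad).
It fails at once if the coasters or the clip are shifted by more than 30 mm (distance of any of coasters_center, clip_center from where it was at the start of the episode above 0.03 m).
It also fails if it takes over 112 s, if anything falls off the work surface, if the arm or the gripper's body presses on something with over 40 N, if the wrist force passes 120 N, or if a joint passes its speed limit or range.

### The arm

A 7-joint arm with a two-finger parallel gripper is mounted at the origin on a cart in front of the work surface, level with it; the furniture and walls round the work are solid. World frame = base frame: x ahead of the robot, y to its left, z up, the work surface at z = 0. Lengths are in m, angles in rad, forces in N, time in s.
With the tool pointing down it reaches from about 0.425 to 1.025 m from the base axis. Payload 9.4 kg.
Tool frame: the origin (TCP) lies at the very end of the fingers, on their centre line; the grasp point (between the pads) lies 19 mm behind it; z points along the fingers, y is the direction in which the jaws open and shut (so a half turn about z gives the same grasp; the last joint's range is limited). The gripper opens to 93 mm and grips with 3 to 60 N. Pads are 15 mm wide; open, the fingers measure 128 mm over their backs; the gripper's body (75 mm by 188 mm) begins 65 mm behind the grasp point.
Start: joints at [1.185, 0.599, -0.003, 1.599, 0.002, 0.943, -0.08], TCP at [0.22, -0.691, 0.219] pointing down, gripper open.
Joint ranges: [-2.57, 2.57], [-0.35, 1.97], [-1.29, 1.29], [0.11, 2.56], [-1.05, 4.19], [0.11, 1.86], [-2.63, 2.63]. Speed limits (rad/s): [2.22, 2.22, 3.01, 3.01, 3.14, 3.14, 3.14].

### API

Orientations are given as a unit quaternion [w, x, y, z].
In Python, from cell import get_obs, snapshot, camera_info, hand_in gives the robot as it stands.
- The arm moves only by the shell command python3 -m creep 'ROWS' [FORCE]. ROWS is JSON, a list of rows, each a list of 7 numbers: the shift along the tool's x, y, z in m, then the turn, a rotation vector about the tool's x, y, z in degrees, then the finger opening in m, from 0 to 0.093. A call has 1 to 10 rows; each row is the pose to reach, as a shift and turn from the pose commanded when the call began, along the tool's axes at that moment; what a row does not reach only later rows make up. A row lasts 1/10 s, in which the tool goes at most 50 mm and 8.59 degrees, less where a joint would pass 70% of its speed; a pose out of reach is approached as far as the arm can. A call with a gripper value outside its range is refused whole. The fingers move at their own pace and stop on an object; FORCE is the grip in N (left out, the last holds). Time passes only in rows, so rows that repeat a pose let the fingers close. It gives the time, the measured TCP pose, the force and the opening at its end, in the units of the state.
- get_obs(): the state, without advancing time (a new reading comes with each control period).
- snapshot(name): name is "scene" or "top"; returns (picture, depth): 384x512x3 uint8, blue, green, red; 384x512 float32, m along the optical axis (not along the pixel's ray), 0 where there is no reading.
- camera_info(name): a dict with "fov_y" (degrees; the focal length in pixels is half the picture's height over the tangent of half this angle, whatever the lens; pixels are square), "cx", "cy" (the principal point, pixels), "k1" (the pictures are not rectified: a ray, as slopes to the right and down, at radius r is drawn at 1 + k1 r^2 times it, then the intrinsics apply), "extrinsics" (4x4, takes a point from world to camera coordinates). Camera axes: x right, y up, looking along -z (the intrinsics and any distortion apply to the point x, -y, -z); pixel columns grow to the right and rows downward; lengths in m; the calibration is good to about 2 mm. A picture is of the moment at which its call begins. camera_info takes no time and is no camera call.
- hand_in(): hands the job in, once; it reports no verdict.
The state is a dict: "time": time; "joint_positions": joint angles; "qd": joint speeds; "effort": joint torques, N m; "ee_pos": TCP position; "ee_rot": TCP orientation; "force": force on the tool from outside, world axes, zero at the start; "wrist_torque": the same for the moment, N m; "gripper_width": finger opening in m.
Only numpy, scipy, OpenCV 4.12 (cv2) and the standard library are available. Lean on these libraries where they do the work, as an engineer would, in place of code of your own. Each camera call takes 0.05 s, during which the arm holds its last target.

## Working session

There is one attempt and no reset: what is moved stays moved. The work goes in short steps, Python scripts to look and compute and a shell command to move; the robot and the scene stay as the last step left them, time stands still between calls to the robot, and variables do not carry over. Pictures are saved under pics/ and viewed, and the job is handed in when it is done.

```bash
mkdir -p pics; ls; python3 - <<'E'
from cell import *
import cv2
for n in("scene","top"):
    p,d=snapshot(n); cv2.imwrite(f"pics/{n}0.png",p); import numpy as np; np.save(f"pics/{n}0.npy",d)
    c=camera_info(n); print({k:(np.round(v,4).tolist()) for k,v in c.items()})
o=get_obs(); print(o)
E
```

```text
pics
{'fov_y': 47.8078, 'cx': 259.4788, 'cy': 195.0685, 'k1': 0.0377, 'extrinsics': [[0.8857, -0.464, -0.0155, -0.4403], [0.3498, 0.645, 0.6795, -0.297], [-0.3053, -0.6072, 0.7335, -0.8722], [0.0, 0.0, 0.0, 1.0]]}
{'fov_y': 57.9022, 'cx': 255.8138, 'cy': 191.7854, 'k1': -0.1092, 'extrinsics': [[-0.0106, -0.9998, 0.0155, 0.0566], [0.9937, -0.0088, 0.1117, -0.5661], [-0.1115, 0.0165, 0.9936, -0.8774], [0.0, 0.0, 0.0, 1.0]]}
{'time': 0.1, 'joint_positions': array([ 1.18529917,  0.60004059, -0.0025245 ,  1.60002212,  0.00180193,
        0.94289475, -0.07980009]), 'qd': array([-0.00056779, -0.00024085,  0.00155686, -0.00125054, -0.00154095,
       -0.00021159,  0.00018235]), 'effort': array([ 3.75312418e-03, -7.66563463e+01,  1.50188249e+00, -2.52939767e+01,
       -5.22821106e-02,  1.35200378e-02,  2.68889465e-05]), 'ee_pos': array([ 0.22018525, -0.69031543,  0.21785979]), 'ee_rot': array([-6.59057321e-04,  9.88100593e-01,  1.53807520e-01, -1.73323801e-04]), 'force': array([ 0.79447216,  0.37801064, -0.42194211]), 'wrist_torque': array([0.01761421, 0.00256311, 0.02144773]), 'gripper_width': 0.09298485143123093}
```

View pics/scene0.png

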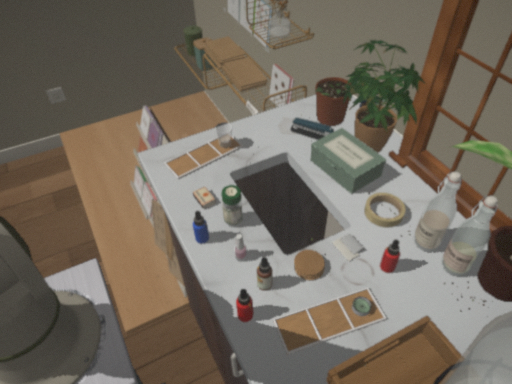

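View pics/top0.png

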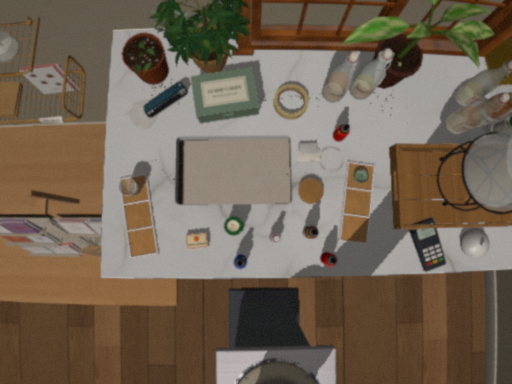

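```bash
cat > h.py <<'E'
import numpy as np, cv2, json
from cell import *
def cam(n):
    c=camera_info(n); f=192/np.tan(np.radians(c["fov_y"])/2); return f,c["cx"],c["cy"],c["k1"],np.array(c["extrinsics"])
def ray(n,u,v):
    f,cx,cy,k,E=cam(n); x,y=(u-cx)/f,(v-cy)/f
    a,b=x,y
    for _ in range(30):
        s=1+k*(a*a+b*b); a,b=x/s,y/s
    d=E[:3,:3].T@np.array([a,-b,-1.]); C=-E[:3,:3].T@E[:3,3]; return C,d
def onz(n,u,v,z):
    C,d=ray(n,u,v); return C+d*(z-C[2])/d[2]
def atd(n,u,v,dep):
    C,d=ray(n,u,v); return C+d*dep
def proj(n,P):
    f,cx,cy,k,E=cam(n); p=E[:3,:3]@np.asarray(P,float)+E[:3,3]; a,b=p[0]/-p[2],-p[1]/-p[2]; s=1+k*(a*a+b*b); return np.array([cx+f*a*s,cy+f*b*s])
def two(r1,r2):
    C1,d1=r1;C2,d2=r2; A=np.stack([d1,-d2],1); s=np.linalg.lstsq(A,C2-C1,rcond=None)[0]
    p,q=C1+s[0]*d1,C2+s[1]*d2; return (p+q)/2,np.linalg.norm(p-q)
def crop(img,u0,v0,u1,v1,s,name):
    cv2.imwrite(name,cv2.resize(img[v0:v1,u0:u1],None,fx=s,fy=s,interpolation=cv2.INTER_CUBIC))
E
python3 - <<'E'
from h import *
t=cv2.imread("pics/top0.png"); s=cv2.imread("pics/scene0.png")
crop(t,100,120,400,290,2.6,"pics/t1.png"); crop(s,130,110,430,355,2.4,"pics/s1.png")
print(proj("top",[.22,-.69,.2]),proj("scene",[.22,-.69,.2]),proj("top",[0,0,0]))
for n in("top","scene"): print(ray(n,256,192))
E
```

```text
[567.49911417 324.86650862] [348.89749775 855.84729528] [277.18569574 405.43931572]
(array([0.46531589, 0.06613304, 0.93412896]), array([ 0.11087855, -0.01707792, -0.99368756]))
(array([ 0.22760532, -0.54235347,  0.83478167]), array([ 0.30065983,  0.61550843, -0.72860669]))
```

View pics/t1.png

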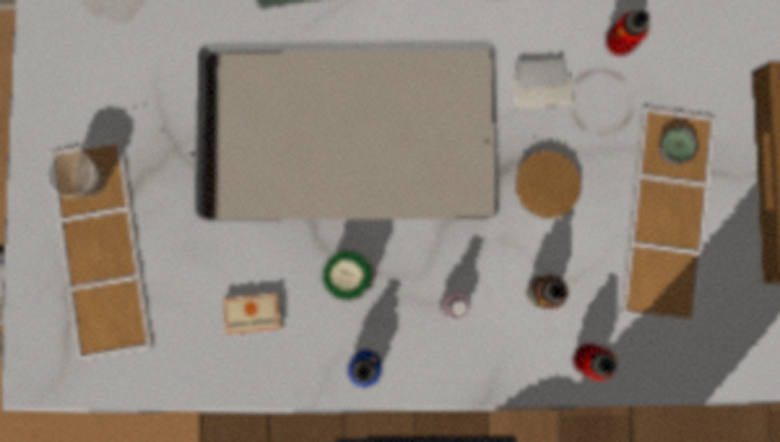

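View pics/s1.png

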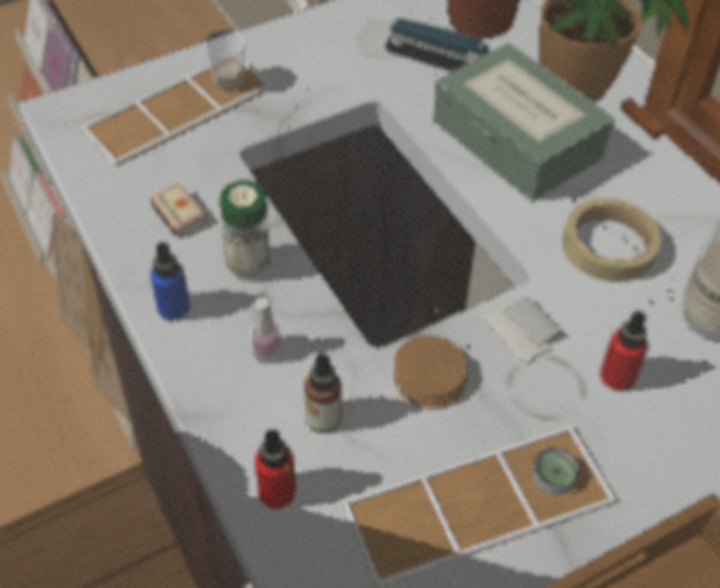

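```bash
python3 - <<'E'
from h import *
t=cv2.imread("pics/top0.png"); s=cv2.imread("pics/scene0.png")
R=[]
for im,pts in((t,[(234,226),(277,238),(311,232),(197,240),(240,262)]),(s,[(231,205),(240,246),(265,273),(204,197),(246,305)])):
    R.append(np.hstack([cv2.resize(im[v-25:v+25,u-20:u+20],None,fx=4,fy=4,interpolation=cv2.INTER_CUBIC)for u,v in pts]))
cv2.imwrite("pics/c1.png",np.vstack(R))
def mask(im,lo,hi,win):
    h=cv2.cvtColor(im,cv2.COLOR_BGR2HSV); m=cv2.inRange(h,lo,hi); u0,v0,u1,v1=win; k=np.zeros_like(m);k[v0:v1,u0:u1]=m[v0:v1,u0:u1]
    n,l,st,c=cv2.connectedComponentsWithStats(k); 
    i=1+np.argmax(st[1:,4]); return l==i,st[i],c[i]
# green lid
m,st,c=mask(t,(40,80,20),(90,255,255),(215,205,255,250)); print("lid",st,c)
cnt=max(cv2.findContours(m.astype(np.uint8),0,2)[0],key=len); (u,v),r=cv2.minEnclosingCircle(cnt);e=cv2.fitEllipse(cnt); print(u,v,r,e, onz("top",*e[0],.106))
# trays
for n,im,w in(("top",t,(115,165,165,262)),("top",t,(335,155,380,245)),("scene",s,(160,130,245,180)),("scene",s,(270,285,392,352))):
    h=cv2.cvtColor(im,cv2.COLOR_BGR2HSV); m=cv2.inRange(h,(8,90,40),(25,255,255)); u0,v0,u1,v1=w;k=np.zeros_like(m);k[v0:v1,u0:u1]=m[v0:v1,u0:u1]
    nn,l,st,c=cv2.connectedComponentsWithStats(k)
    for i in range(1,nn):
        if st[i,4]>60:
            cnt=cv2.findContours((l==i).astype(np.uint8),0,2)[0][0]; rr=cv2.minAreaRect(cnt)
            print(n,st[i],np.round(rr[0],1),np.round(rr[1],1),round(rr[2],1),np.round(onz(n,*rr[0],.003),4))
E
```

```text
lid [225 217  18  18 122] [233.50819672 225.35245902]
233.23684692382812 225.23684692382812 8.85010814666748 ((233.23382568359375, 225.2593536376953), (16.843435287475586, 17.156349182128906), 1.6918636560440063) [0.47866745 0.10686295 0.106     ]
top [122 176  26  27 374] [134. 189.] [23.3 24.5] 79.4 [0.5804 0.3826 0.003 ]
top [125 202  27  27 584] [137.7 215.2] [24.2 24.5] 81.3 [0.509  0.3704 0.003 ]
top [128 228  28  28 598] [141.7 241.6] [24.3 24.8] 81.0 [0.438  0.3581 0.003 ]
top [347 164  26  25 379] [359.7 176.1] [23.9 23.1] 6.3 [ 0.6107 -0.2359  0.003 ]
top [344 189  26  27 563] [357.1 201.9] [24.3 23.5] 7.6 [ 0.5394 -0.2256  0.003 ]
top [342 215  26  27 579] [354.2 228.2] [24.3 23.9] 7.1 [ 0.4682 -0.2148  0.003 ]
scene [164 130  39  10 216] [183.  134.5] [ 9. 38.] 90.0 [0.4866 0.4764 0.003 ]
scene [212 140  22  13  90] [221.4 146.9] [21.1  9.8] 20.6 [0.565  0.3691 0.003 ]
scene [191 145  27  19 292] [204.  153.5] [14.3 22.8] 63.4 [0.5091 0.3668 0.003 ]
scene [168 155  29  20 315] [182.1 164.2] [14.8 24.1] 63.4 [0.4375 0.3546 0.003 ]
scene [341 291  41  35 513] [360.6 307.7] [34.6 28.4] 61.9 [ 0.6107 -0.2395  0.003 ]
scene [309 301  42  37 921] [329.5 318.5] [33.5 30.3] 65.6 [ 0.5398 -0.2293  0.003 ]
scene [277 311  41  39 969] [296.8 329.7] [31.7 32.3] 70.0 [ 0.4679 -0.2187  0.003 ]
scene [364 336  28  16 232] [377.5 343.5] [15. 27.] 90.0 [ 0.5932 -0.3172  0.003 ]
```

View pics/c1.png

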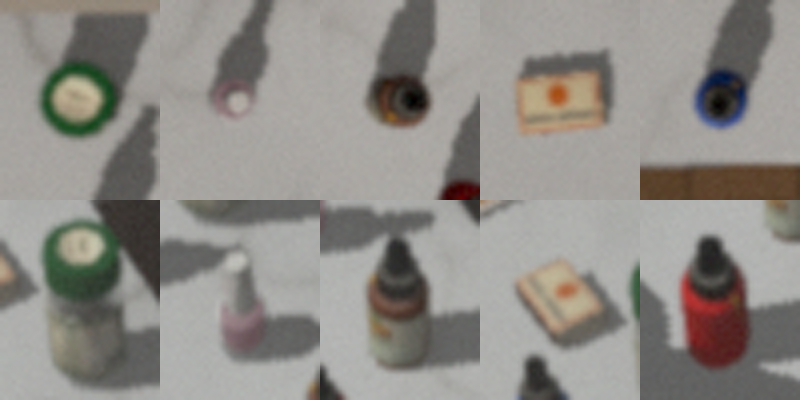

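```bash
python3 - <<'E'
from h import *
t=cv2.imread("pics/top0.png"); s=cv2.imread("pics/scene0.png")
def comp(n,im,f,win,z,name):
    u0,v0,u1,v1=win; h=cv2.cvtColor(im,cv2.COLOR_BGR2HSV).astype(int); m=f(h[...,0],h[...,1],h[...,2]).astype(np.uint8); k=np.zeros_like(m);k[v0:v1,u0:u1]=m[v0:v1,u0:u1]
    nn,l,st,c=cv2.connectedComponentsWithStats(k); i=1+np.argmax(st[1:,4]); print(name,n,st[i],np.round(c[i],1),np.round(onz(n,*c[i],z),4)); return (l==i).astype(np.uint8)
comp("top",t,lambda h,s,v:(v>205)&(s<25),(268,230,286,247),.079,"cap")
comp("top",t,lambda h,s,v:(h>140)&(s>25),(265,228,288,250),.046,"pink")
comp("scene",s,lambda h,s,v:(v>215),(232,230,248,245),.079,"cap")
comp("top",t,lambda h,s,v:(v<45),(303,222,322,240),.102,"bulb")
comp("scene",s,lambda h,s,v:(v<50),(255,257,275,266),.098,"bulb")
comp("scene",s,lambda h,s,v:(h>35)&(h<90)&(s>80),(218,180,246,215),.1,"lid")
for n,im,w in(("top",t,(184,228,212,252)),("scene",s,(190,183,220,212))):
    m=comp(n,im,lambda h,s,v:(s>45)&(h<35),w,.016,"match"); cnt=cv2.findContours(m,0,2)[0][0]; r=cv2.minAreaRect(cnt); b=cv2.boxPoints(r)
    P=np.array([onz(n,*q,.016)for q in b]); print(np.round(b,1).tolist(),np.round(P[:,:2],4).tolist(),np.round(onz(n,*r[0],.016),4))
E
```

```text
Traceback (most recent call last):
ValueError: attempt to get argmax of an empty sequence
```

```bash
python3 - <<'E'
from h import *
t=cv2.imread("pics/top0.png"); s=cv2.imread("pics/scene0.png")
def comp(n,im,f,win,z,name):
    u0,v0,u1,v1=win; h=cv2.cvtColor(im,cv2.COLOR_BGR2HSV).astype(int); m=f(h[...,0],h[...,1],h[...,2]).astype(np.uint8); k=np.zeros_like(m);k[v0:v1,u0:u1]=m[v0:v1,u0:u1]
    nn,l,st,c=cv2.connectedComponentsWithStats(k)
    if nn<2: print(name,"none",cv2.cvtColor(im,cv2.COLOR_BGR2HSV)[v0:v1,u0:u1,2].max()); return None
    i=1+np.argmax(st[1:,4]); print(name,n,st[i],np.round(c[i],1),np.round(onz(n,*c[i],z),4)); return (l==i).astype(np.uint8)
comp("top",t,lambda h,s,v:(v>185)&(s<25),(272,234,281,243),.079,"cap")
comp("top",t,lambda h,s,v:(h>130)&(s>25),(265,228,288,250),.046,"pink")
comp("scene",s,lambda h,s,v:(v>200),(235,233,245,245),.079,"cap")
comp("top",t,lambda h,s,v:(v<50),(303,222,322,240),.102,"bulb")
comp("scene",s,lambda h,s,v:(v<60),(255,257,275,266),.098,"bulb")
comp("scene",s,lambda h,s,v:(h>35)&(h<90)&(s>80),(218,180,246,215),.1,"lid")
for n,im,w in(("top",t,(184,228,212,252)),("scene",s,(190,183,220,212))):
    m=comp(n,im,lambda h,s,v:(s>45)&(h<35),w,.016,"match"); cnt=cv2.findContours(m,0,2)[0][0]; r=cv2.minAreaRect(cnt); b=cv2.boxPoints(r)
    P=np.array([onz(n,*q,.016)for q in b]); print(np.round(b,1).tolist(),np.round(P[:,:2],4).tolist(),np.round(onz(n,*r[0],.016),4))
E
```

```text
cap none 178
pink top [270 233  10   9  33] [273.3 236.1] [0.451  0.0079 0.046 ]
cap none 188
bulb top [309 227   8   8  40] [313.2 230.4] [ 0.4643 -0.0845  0.102 ]
bulb scene [262 258   6   8  36] [264.2 262.3] [ 0.4565 -0.1013  0.098 ]
lid scene [223 188  17  11  55] [230.7 194.8] [0.4752 0.0985 0.1   ]
match top [186 232  23  17 325] [196.5 240.1] [0.4418 0.208  0.016 ]
[[184.8000030517578, 233.8000030517578], [206.89999389648438, 231.60000610351562], [208.3000030517578, 246.39999389648438], [186.3000030517578, 248.60000610351562]] [[0.4586, 0.2392], [0.464, 0.1808], [0.4254, 0.1769], [0.4199, 0.2351]] [0.442 0.208 0.016]
match scene [193 187  22  19 237] [203.4 196. ] [0.4397 0.2014 0.016 ]
[[191.89999389648438, 192.8000030517578], [203.60000610351562, 184.10000610351562], [214.60000610351562, 198.8000030517578], [202.89999389648438, 207.60000610351562]] [[0.4178, 0.2261], [0.4567, 0.241], [0.4613, 0.1787], [0.4234, 0.1653]] [0.4397 0.2022 0.016 ]
```

```bash
cat >> h.py <<'E'
from scipy.spatial.transform import Rotation as Ro
def go(x,y,z,yaw=None):
    """tool shift/turn from the present pose to TCP xyz with tool y at angle yaw (deg, mod 180), pointing down"""
    o=get_obs(); q=o["ee_rot"]; R=Ro.from_quat([q[1],q[2],q[3],q[0]]).as_matrix(); d=np.array([x,y,z])-o["ee_pos"]
    print("t",round(o["time"],2),"pos",np.round(o["ee_pos"],4),"yaw",round(np.degrees(np.arctan2(R[1,1],R[0,1])),1),"w",round(o["gripper_width"],4),"F",np.round(o["force"],1))
    print("shift",np.round(R.T@d,4))
    if yaw is not None:
        a=np.radians(yaw); c=[]
        for a in(a,a+np.pi):
            ty=np.array([np.cos(a),np.sin(a),0]);tz=np.array([0,0,-1.]);T=np.stack([np.cross(ty,tz),ty,tz],1); c.append(np.degrees(Ro.from_matrix(R.T@T).as_rotvec()))
        print("turn",np.round(min(c,key=np.linalg.norm),2))
E
python3 - <<'E'
from h import *
for nm,pt,ps,z in(("jar",(233.3,225.3),(230.9,190.9),.106),("cap",(276.2,237.6),(238.9,236.1),.079),("bulb",(313.2,230.6),(264.1,258.9),.102)):
    a,b=onz("top",*pt,z),onz("scene",*ps,z); print(nm,np.round(a,4),np.round(b,4),np.round((a+b)/2,4))
for nm,u,v in(("blue",240,261),("red",329.5,258.5),("coast",310.5,190)): print(nm,np.round(onz("top",u,v,.1),3))
go(.22,-.69,.3,99.8)
go(.477,.105,.2,99.8)
E
```

```text
jar [0.4786 0.1067 0.106 ] [0.4788 0.1042 0.106 ] [0.4787 0.1054 0.106 ]
cap [0.4478 0.0031 0.079 ] [ 0.4458 -0.0036  0.079 ] [ 4.468e-01 -3.000e-04  7.900e-02]
bulb [ 0.4638 -0.0844  0.102 ] [ 0.459  -0.0965  0.102 ] [ 0.4614 -0.0905  0.102 ]
blue [0.394 0.092 0.1  ]
red [ 0.396 -0.123  0.1  ]
coast [ 0.562 -0.081  0.1  ]
t 0.1 pos [ 0.2202 -0.6903  0.2179] yaw -72.3 w 0.093 F [ 0.8  0.4 -0.4]
shift [-0.0001 -0.0005 -0.0821]
turn [-0.08  0.01  7.9 ]
t 0.1 pos [ 0.2202 -0.6903  0.2179] yaw -72.3 w 0.093 F [ 0.8  0.4 -0.4]
shift [ 0.4864 -0.6796  0.0187]
turn [-0.08  0.01  7.9 ]
```

```bash
python3 -m creep '[[0,0,-0.08,0,0,4,0.08],[0,0,-0.08,0,0,7.9,0.08],[0.1,-0.14,-0.08,0,0,7.9,0.08],[0.1,-0.14,-0.08,0,0,7.9,0.08],[0.1,-0.14,-0.08,0,0,7.9,0.08],[0.1,-0.14,-0.08,0,0,7.9,0.08]]' 30; python3 -c "
from h import *
go(.478,.105,.22,99.8)"
```

```text
time: 0.7
ee_pos: [0.2747, -0.5225, 0.2986]
ee_rot: [-0.001, 0.996, 0.087, 0.0]
force: [0.1, -0.3, -0.1]
gripper_width: 0.0799
t 0.7 pos [ 0.2747 -0.5225  0.2986] yaw -80.0 w 0.0799 F [ 0.1 -0.3 -0.1]
shift [ 0.3091 -0.5825  0.0799]
turn [-0.11 -0.04  0.2 ]
```

```bash
python3 -m creep '[[0.2,-0.25,0,0,0,0,0.08],[0.2,-0.25,0,0,0,0,0.08],[0.2,-0.25,0,0,0,0,0.08],[0.2,-0.25,0,0,0,0,0.08],[0.2,-0.25,0,0,0,0,0.08],[0.2,-0.25,0,0,0,0,0.08],[0.2,-0.25,0,0,0,0,0.08],[0.2,-0.25,0,0,0,0,0.08]]'; python3 -c "
from h import *
go(.478,.105,.22,99.8)"
```

```text
time: 1.5
ee_pos: [0.4291, -0.2433, 0.2985]
ee_rot: [-0.0, 0.996, 0.088, 0.0]
force: [-0.1, 0.1, -0.1]
gripper_width: 0.0797
t 1.5 pos [ 0.4291 -0.2433  0.2985] yaw -79.9 w 0.0797 F [-0.1  0.1 -0.1]
shift [ 0.1093 -0.3342  0.0789]
turn [-0.05 -0.02  0.33]
```

```bash
python3 -m creep '[[0.11,-0.334,0,0,0,0.2,0.08],[0.11,-0.334,0,0,0,0.2,0.08],[0.11,-0.334,0,0,0,0.2,0.08],[0.11,-0.334,0,0,0,0.2,0.08],[0.11,-0.334,0,0,0,0.2,0.08],[0.11,-0.334,0,0,0,0.2,0.08],[0.11,-0.334,0,0,0,0.2,0.08],[0.11,-0.334,0.04,0,0,0.2,0.08],[0.11,-0.334,0.08,0,0,0.2,0.08],[0.11,-0.334,0.08,0,0,0.2,0.08]]'; python3 -c "
from h import *
go(.478,.105,.045,99.8)
for n in('top','scene'):
  p,d=snapshot(n); crop(p,100,110,400,300,2.5,f'pics/{n}_a.png')"
```

```text
time: 2.5
ee_pos: [0.4768, 0.0994, 0.2148]
ee_rot: [0.001, 0.997, 0.083, -0.004]
force: [-0.5, -0.0, -0.1]
gripper_width: 0.0804
t 2.5 pos [0.4768 0.0994 0.2148] yaw -80.4 w 0.0804 F [-0.5 -0.  -0.1]
shift [ 0.0035 -0.0055  0.1698]
turn [ 0.07  0.46 -0.23]
```

View pics/scene_a.png

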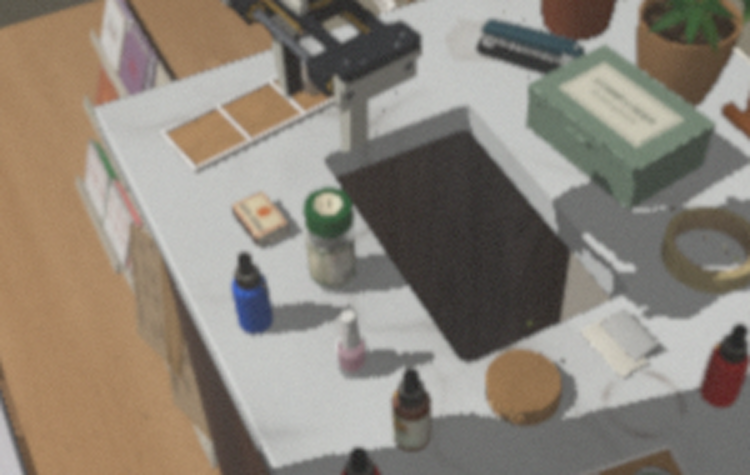

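```bash
python3 -c "
from h import *
for n in('top','scene'): print((proj(n,[.4768,.0994,.2148])-[100,110])*2.5)"
```

```text
[335.6425779  288.26275049]
[319.27759638 118.7261475 ]
```

View pics/top_a.png

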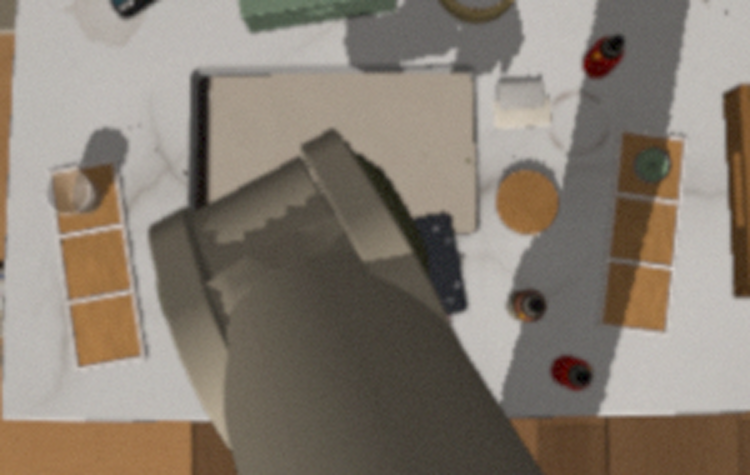

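The scene crop shows the jar's green lid at (329,210) with the open fingers above it. The gripper is where the calibration predicts, so I'll descend.

```bash
python3 -m creep '[[0.002,-0.006,0,0,0.4,-0.2,0.08],[0.002,-0.006,0.03,0,0.4,-0.2,0.08],[0.002,-0.006,0.06,0,0.4,-0.2,0.08],[0.002,-0.006,0.09,0,0.4,-0.2,0.08],[0.002,-0.006,0.12,0,0.4,-0.2,0.08],[0.002,-0.006,0.15,0,0.4,-0.2,0.08],[0.002,-0.006,0.165,0,0.4,-0.2,0.08],[0.002,-0.006,0.165,0,0.4,-0.2,0.08]]'; python3 -c "
from h import *
go(.478,.105,.045,99.8)"
```

```text
time: 3.4
ee_pos: [0.4808, 0.1077, 0.0533]
ee_rot: [-0.0, 0.996, 0.085, 0.003]
force: [-0.2, 0.4, -0.1]
gripper_width: 0.08
t 3.4 pos [0.4808 0.1077 0.0533] yaw -80.2 w 0.08 F [-0.2  0.4 -0.1]
shift [-0.0033  0.0022  0.0083]
turn [ 0.02 -0.4  -0.01]
```

```bash
python3 -m creep '[[0,0,0,0,0,0,0.07],[0,0,0,0,0,0,0.06],[0,0,0,0,0,0,0.05],[0,0,0,0,0,0,0.04],[0,0,0,0,0,0,0.03],[0,0,0,0,0,0,0.03],[0,0,0,0,0,0,0.03],[0,0,0,0,0,0,0.03]]' 20; python3 -c "
from h import *
go(.478,.105,.045,99.8)"
```

```text
time: 4.2
ee_pos: [0.4805, 0.1075, 0.0541]
ee_rot: [-0.0, 0.996, 0.085, 0.004]
force: [-1.1, -1.7, 8.1]
gripper_width: 0.0457
t 4.2 pos [0.4805 0.1075 0.0541] yaw -80.2 w 0.0457 F [-1.1 -1.7  8.1]
shift [-0.003   0.0021  0.009 ]
turn [ 0.   -0.45 -0.02]
```

```bash
python3 -m creep '[[0,0,-0.01,0,0,0,0.03],[0,0,-0.03,0,0,0,0.03],[0,0,-0.06,0,0,0,0.03],[0,0,-0.09,0,0,0,0.03],[0,0,-0.1,0,0,0,0.03],[0,0,-0.1,0,0,0,0.03],[0,0,-0.1,0,0,0,0.03]]' 25; python3 -c "
from h import *
go(.4396,.3563,.154,99.8)"
```

```text
time: 4.9
ee_pos: [0.4791, 0.1071, 0.1531]
ee_rot: [-0.0, 0.996, 0.085, 0.003]
force: [-0.6, 0.4, -1.9]
gripper_width: 0.0452
t 4.9 pos [0.4791 0.1071 0.1531] yaw -80.2 w 0.0452 F [-0.6  0.4 -1.9]
shift [ 0.0034 -0.2522 -0.001 ]
turn [ 0.01 -0.37 -0.02]
```

```bash
python3 -m creep '[[0.0005,-0.02,0,0,0,0,0.03],[0.001,-0.05,0,0,0,0,0.03],[0.001,-0.09,0,0,0,0,0.03],[0.002,-0.13,0,0,0,0,0.03],[0.002,-0.17,0,0,0,0,0.03],[0.003,-0.21,0,0,0,0,0.03],[0.003,-0.24,0,0,0,0,0.03],[0.0035,-0.252,0,0,0,0,0.03],[0.0035,-0.252,0,0,0,0,0.03],[0.0035,-0.252,0,0,0,0,0.03]]'; python3 -m creep '[[0,0,0,0,0,0,0.03],[0,0,0,0,0,0,0.03]]'; python3 -c "
from h import *
go(.4396,.3563,.058,99.8)
for n in('top','scene'):
  p,d=snapshot(n); crop(p,100,110,400,300,2.5,f'pics/{n}_b.png')"
```

```text
time: 5.9
ee_pos: [0.44, 0.3545, 0.1526]
ee_rot: [0.001, 0.996, 0.085, 0.003]
force: [-0.4, -0.0, -1.0]
gripper_width: 0.0457
time: 6.1
ee_pos: [0.4406, 0.3546, 0.1535]
ee_rot: [0.0, 0.996, 0.084, 0.003]
force: [-0.0, -0.4, -0.4]
gripper_width: 0.0452
t 6.1 pos [0.4406 0.3546 0.1535] yaw -80.3 w 0.0452 F [-0.  -0.4 -0.4]
shift [-0.0014 -0.0019  0.0955]
turn [ 0.05 -0.39 -0.13]
```

View pics/scene_b.png

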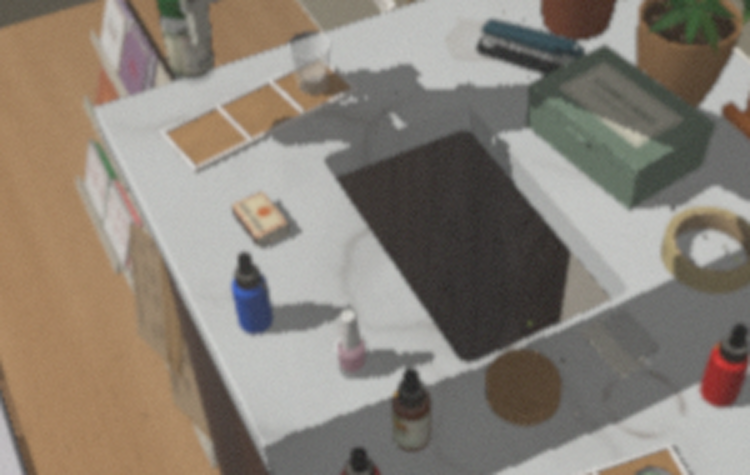

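The jar hangs upright from the gripper, visible at (187,45) over the tray. Lowering it now.

```bash
python3 -m creep '[[-0.001,-0.002,0.02,0,0,0,0.03],[-0.001,-0.002,0.04,0,0,0,0.03],[-0.001,-0.002,0.06,0,0,0,0.03],[-0.001,-0.002,0.075,0,0,0,0.03],[-0.001,-0.002,0.085,0,0,0,0.03],[-0.001,-0.002,0.09,0,0,0,0.03],[-0.001,-0.002,0.093,0,0,0,0.03],[-0.001,-0.002,0.095,0,0,0,0.03],[-0.001,-0.002,0.095,0,0,0,0.03],[-0.001,-0.002,0.095,0,0,0,0.03]]'; python3 -c "
from h import *
go(.4396,.3563,.057,99.8)
for n in('top','scene'):
  p,d=snapshot(n); crop(p,100,110,250,230,5,f'pics/{n}_c.png')"
```

```text
time: 7.2
ee_pos: [0.4396, 0.3584, 0.0591]
ee_rot: [-0.001, 0.996, 0.085, 0.004]
force: [0.1, 0.8, -1.0]
gripper_width: 0.0454
t 7.2 pos [0.4396 0.3584 0.0591] yaw -80.2 w 0.0454 F [ 0.1  0.8 -1. ]
shift [-0.0004  0.0021  0.0021]
turn [-0.02 -0.43 -0.01]
```

View pics/scene_c.png

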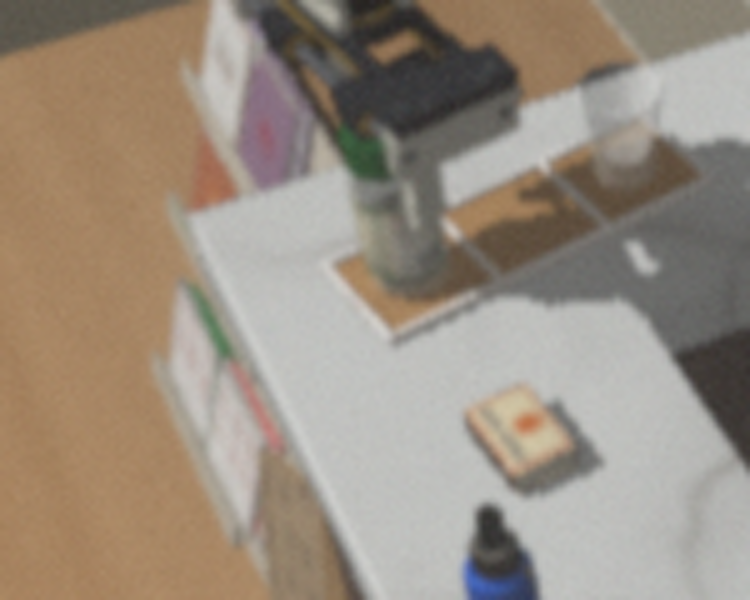

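The jar's base sits at about (408,272) in the crop, on the cell's centre. I'll lower the last few mm.

```bash
python3 -m creep '[[0,0.0015,0.001,0,0,0,0.03],[0,0.0015,0.002,0,0,0,0.03],[0,0.0015,0.002,0,0,0,0.03]]';python3 -m creep '[[0,0,0.001,0,0,0,0.03],[0,0,0.001,0,0,0,0.03]]'
```

```text
time: 7.6
ee_pos: [0.4399, 0.3564, 0.057]
ee_rot: [-0.0, 0.996, 0.085, 0.004]
force: [-0.2, -1.5, 3.9]
gripper_width: 0.0453
time: 7.8
ee_pos: [0.4401, 0.3562, 0.0568]
ee_rot: [-0.0, 0.996, 0.085, 0.004]
force: [-1.6, -5.2, 15.4]
gripper_width: 0.0452
```

```bash
python3 -m creep '[[0,0,-0.0005,0,0,0,0.045],[0,0,-0.001,0,0,0,0.05],[0,0,-0.001,0,0,0,0.06],[0,0,-0.001,0,0,0,0.07],[0,0,-0.001,0,0,0,0.075],[0,0,-0.001,0,0,0,0.075]]';python3 -m creep '[[0,0,-0.02,0,0,0,0.075],[0,0,-0.05,0,0,0,0.075],[0,0,-0.09,0,0,0,0.075],[0,0,-0.14,0,0,0,0.075],[0,0,-0.17,0,0,0,0.075],[0,0,-0.17,0,0,0,0.075]]'; python3 -c "
from h import *
go(.462,-.087,.225,99.8)"
```

```text
time: 8.4
ee_pos: [0.4396, 0.3568, 0.0564]
ee_rot: [-0.0, 0.996, 0.085, 0.003]
force: [0.1, 0.2, -0.4]
gripper_width: 0.0739
time: 9.0
ee_pos: [0.44, 0.3581, 0.231]
ee_rot: [-0.002, 0.996, 0.085, 0.006]
force: [0.3, 0.8, -0.7]
gripper_width: 0.0749
t 9.0 pos [0.44   0.3581 0.231 ] yaw -80.2 w 0.0749 F [ 0.3  0.8 -0.7]
shift [-0.0539  0.4424  0.0035]
turn [-0.22 -0.76 -0.03]
```

```bash
python3 -m creep '[[-0.054,0.442,0,0,-0.4,0,0.06],[-0.054,0.442,0,0,-0.4,0,0.06],[-0.054,0.442,0,0,-0.4,0,0.06],[-0.054,0.442,0,0,-0.4,0,0.06],[-0.054,0.442,0,0,-0.4,0,0.06],[-0.054,0.442,0,0,-0.4,0,0.06],[-0.054,0.442,0,0,-0.4,0,0.06],[-0.054,0.442,0,0,-0.4,0,0.06],[-0.054,0.442,0,0,-0.4,0,0.06],[-0.054,0.442,0,0,-0.4,0,0.06]]';python3 -m creep '[[0,0,0,0,0,0,0.06],[0,0,0,0,0,0,0.06],[0,0,0,0,0,0,0.06]]'; python3 -c "
from h import *
go(.462,-.087,.04,99.8)
for n in('top','scene'):
  p,d=snapshot(n); crop(p,100,110,400,300,2.5,f'pics/{n}_d.png');cv2.imwrite(f'pics/{n}_d0.png',p)
for n in('top','scene'): print((proj(n,[.462,-.087,.225])-[100,110])*2.5)"
```

```text
time: 10.0
ee_pos: [0.4595, -0.0943, 0.2253]
ee_rot: [0.001, 0.997, 0.081, -0.001]
force: [-0.2, 0.5, 0.4]
gripper_width: 0.06
time: 10.3
ee_pos: [0.4604, -0.0866, 0.226]
ee_rot: [-0.0, 0.996, 0.087, -0.0]
force: [-0.3, -0.3, 0.0]
gripper_width: 0.0598
t 10.3 pos [ 0.4604 -0.0866  0.226 ] yaw -80.1 w 0.0598 F [-0.3 -0.3  0. ]
shift [0.0015 0.0007 0.186 ]
turn [-0.03  0.02  0.14]
[563.06256171 303.46839857]
[406.53246894 265.30517012]
```

View pics/scene_d.png

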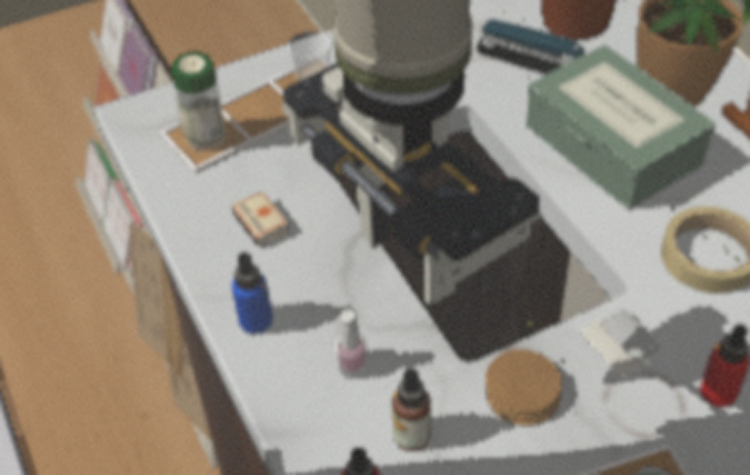

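View pics/top_d.png

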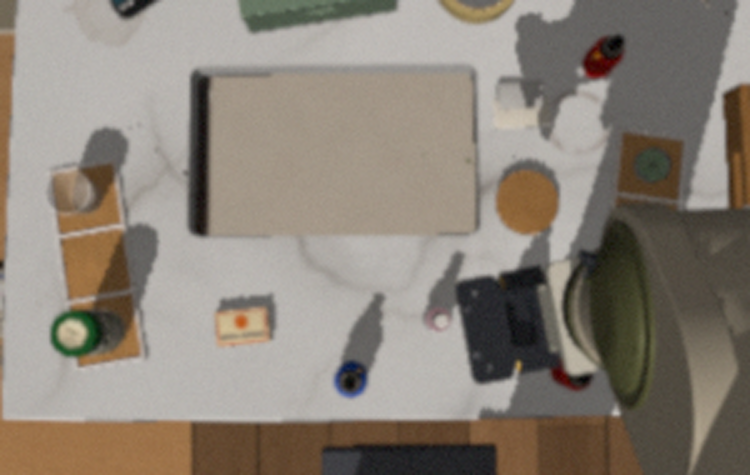

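The jar stands in its cell at (75,332) in the top crop. The gripper is over the dropper bottle, so I'll refine its axis with rays.

```bash
python3 -c "
from h import *
print(two(ray('top',313.2,230.6),ray('scene',264.1,258.9)))
print(two(ray('top',276.2,237.6),ray('scene',238.9,236.1)))
print(two(ray('top',233.3,225.3),ray('scene',230.9,190.9)))
for p in ([.462,-.088,.0],[.462,-.088,.07],[.462,-.088,.102],[.445,.001,0],[.445,.001,.079]): print(p,(proj('scene',p)-[100,110])*2.5,(proj('top',p)-[100,110])*2.5)"
```

```text
(array([ 0.46374726, -0.08720205,  0.08676996]), np.float64(5.1561651748021766e-05))
(array([0.44792745, 0.00240108, 0.07065771]), np.float64(0.0005725942926651172))
(array([0.47914743, 0.10661985, 0.10345984]), np.float64(0.0011539451455556651))
[0.462, -0.088, 0.0] [409.66386123 429.84106566] [519.3197012 303.1556656]
[0.462, -0.088, 0.07] [408.98288793 385.23372989] [530.82731992 303.23648938]
[0.462, -0.088, 0.102] [408.64601346 363.14318667] [536.72466316 303.27639964]
[0.445, 0.001, 0] [348.56801422 363.88627919] [437.06801076 320.18476899]
[0.445, 0.001, 0.079] [344.13867464 311.86716903] [442.70390103 321.8741923 ]
```

```bash
python3 -m creep '[[0.0025,0.0005,0.03,0,0,0,0.06],[0.0025,0.0005,0.07,0,0,0,0.06],[0.0025,0.0005,0.11,0,0,0,0.06],[0.0025,0.0005,0.14,0,0,0,0.06],[0.0025,0.0005,0.165,0,0,0,0.06],[0.0025,0.0005,0.18,0,0,0,0.06],[0.0025,0.0005,0.19,0,0,0,0.06],[0.0025,0.0005,0.19,0,0,0,0.06],[0.0025,0.0005,0.19,0,0,0,0.06]]';python3 -m creep '[[0,0,0,0,0,0,0.05],[0,0,0,0,0,0,0.042],[0,0,0,0,0,0,0.036],[0,0,0,0,0,0,0.03],[0,0,0,0,0,0,0.02],[0,0,0,0,0,0,0.02],[0,0,0,0,0,0,0.02]]' 20; python3 -c "
from h import *
go(.511,.3686,.15,99.8)"
```

```text
time: 11.3
ee_pos: [0.4632, -0.0879, 0.0366]
ee_rot: [0.0, 0.996, 0.086, 0.0]
force: [0.6, 0.1, -0.7]
gripper_width: 0.0599
time: 12.0
ee_pos: [0.4632, -0.0883, 0.0364]
ee_rot: [0.0, 0.996, 0.085, 0.0]
force: [-0.1, -1.1, 5.7]
gripper_width: 0.032
t 12.0 pos [ 0.4632 -0.0883  0.0364] yaw -80.2 w 0.032 F [-0.1 -1.1  5.7]
shift [ 0.1249 -0.4421 -0.1136]
turn [ 0.01 -0.02 -0.01]
```

```bash
python3 -m creep '[[0,0,-0.01,0,0,0,0.02],[0,0,-0.03,0,0,0,0.02],[0,0,-0.06,0,0,0,0.02],[0,0,-0.1,0,0,0,0.02],[0,0,-0.13,0,0,0,0.02],[0,0,-0.15,0,0,0,0.02],[0,0,-0.15,0,0,0,0.02],[0,0,-0.15,0,0,0,0.02]]' 25;  python3 -c "
from h import *
go(.509,.3686,.187,99.8)"
```

```text
time: 12.8
ee_pos: [0.4627, -0.0883, 0.1866]
ee_rot: [0.0, 0.996, 0.085, 0.0]
force: [-0.3, 0.1, 0.4]
gripper_width: 0.0318
t 12.8 pos [ 0.4627 -0.0883  0.1866] yaw -80.2 w 0.0318 F [-0.3  0.1  0.4]
shift [ 0.1233 -0.4424 -0.0005]
turn [ 0.02 -0.04 -0.01]
```

```bash
python3 -m creep '[[0.005,-0.02,0,0,0,0,0.02],[0.014,-0.05,0,0,0,0,0.02],[0.025,-0.09,0,0,0,0,0.02],[0.036,-0.13,0,0,0,0,0.02],[0.047,-0.17,0,0,0,0,0.02],[0.058,-0.21,0,0,0,0,0.02],[0.069,-0.25,0,0,0,0,0.02],[0.081,-0.29,0,0,0,0,0.02],[0.092,-0.33,0,0,0,0,0.02],[0.103,-0.37,0,0,0,0,0.02]]'; python3 -c "
from h import *
go(.509,.3686,.187,99.8)"
```

```text
time: 13.8
ee_pos: [0.5007, 0.2952, 0.1845]
ee_rot: [0.001, 0.996, 0.086, -0.001]
force: [1.1, -0.8, -0.4]
gripper_width: 0.0316
t 13.8 pos [0.5007 0.2952 0.1845] yaw -80.2 w 0.0316 F [ 1.1 -0.8 -0.4]
shift [ 0.0207 -0.0709 -0.0027]
turn [0.08 0.16 0.01]
```

```bash
python3 -m creep '[[0.01,-0.035,0,0,0,0,0.02],[0.016,-0.055,0,0,0,0,0.02],[0.019,-0.067,0,0,0,0,0.02],[0.02,-0.072,0,0,0,0,0.02],[0.02,-0.072,0,0,0,0,0.02],[0.02,-0.072,0,0,0,0,0.02],[0.02,-0.072,0,0,0,0,0.02]]'; python3 -c "
from h import *
go(.509,.3686,.0394,99.8)
for n in('top','scene'):
  p,d=snapshot(n); crop(p,100,110,250,230,5,f'pics/{n}_e.png')"
```

```text
time: 14.5
ee_pos: [0.5093, 0.3667, 0.1863]
ee_rot: [0.0, 0.996, 0.085, -0.0]
force: [0.3, 0.0, -0.2]
gripper_width: 0.0316
t 14.5 pos [0.5093 0.3667 0.1863] yaw -80.3 w 0.0316 F [ 0.3  0.  -0.2]
shift [ 0.     -0.002   0.1469]
turn [ 0.04  0.01 -0.1 ]
```

View pics/scene_e.png

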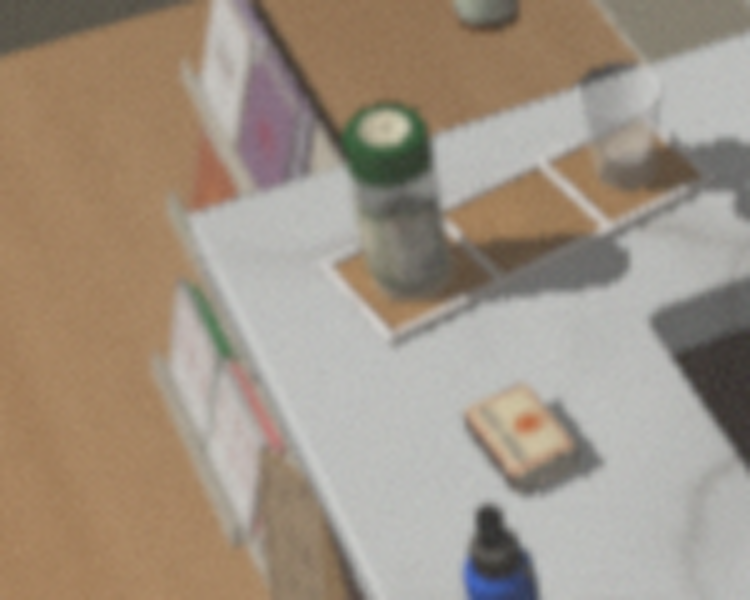

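The jar stands upright and centred at (400,275), and the dropper bottle hangs at the top edge (485,10). Lowering it into the middle cell.

```bash
python3 -m creep '[[0,-0.0005,0.02,0,0,0,0.02],[0,-0.0005,0.05,0,0,0,0.02],[0,-0.0005,0.08,0,0,0,0.02],[0,-0.0005,0.105,0,0,0,0.02],[0,-0.0005,0.125,0,0,0,0.02],[0,-0.0005,0.135,0,0,0,0.02],[0,-0.0005,0.141,0,0,0,0.02],[0,-0.0005,0.144,0,0,0,0.02],[0,-0.0005,0.144,0,0,0,0.02],[0,-0.0005,0.144,0,0,0,0.02]]'; python3 -c "
from h import *
go(.509,.3686,.0394,99.8)
for n in('top','scene'):
  p,d=snapshot(n); crop(p,100,110,250,230,5,f'pics/{n}_f.png')"
```

```text
time: 15.6
ee_pos: [0.5093, 0.369, 0.0431]
ee_rot: [-0.0, 0.996, 0.085, 0.001]
force: [-0.4, -0.9, -0.4]
gripper_width: 0.0319
t 15.6 pos [0.5093 0.369  0.0431] yaw -80.2 w 0.0319 F [-0.4 -0.9 -0.4]
shift [-0.0004  0.0004  0.0037]
turn [-0.04 -0.06 -0.01]
```

View pics/scene_f.png

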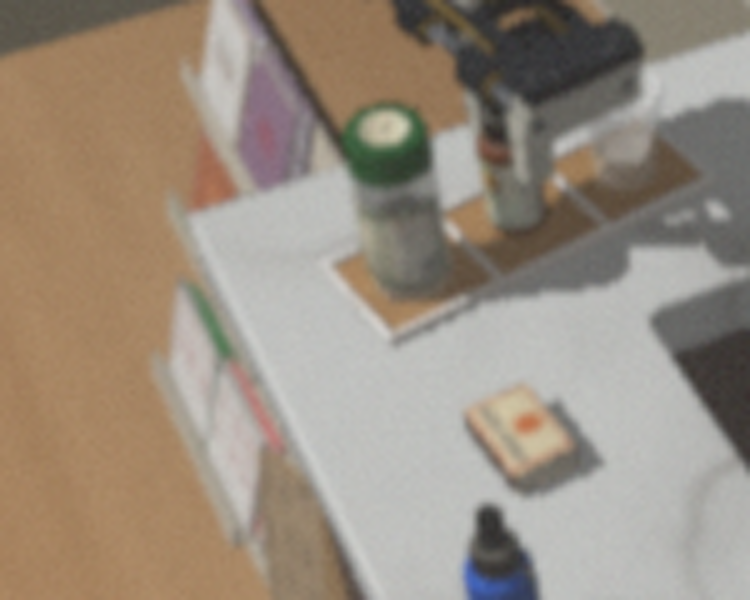

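Base at (515,218) in the crop, between the ribs at (470,250) and (575,200). Setting it down.

```bash
python3 -m creep '[[0,0,0.001,0,0,0,0.02],[0,0,0.002,0,0,0,0.02],[0,0,0.003,0,0,0,0.02],[0,0,0.003,0,0,0,0.02]]';python3 -m creep '[[0,0,0.001,0,0,0,0.02],[0,0,0.001,0,0,0,0.02]]'
```

```text
time: 16.1
ee_pos: [0.5092, 0.3688, 0.0396]
ee_rot: [-0.0, 0.996, 0.085, 0.0]
force: [-0.7, -0.2, 3.7]
gripper_width: 0.0316
time: 16.3
ee_pos: [0.5095, 0.3686, 0.0393]
ee_rot: [0.0, 0.996, 0.085, 0.001]
force: [-0.9, -1.5, 11.8]
gripper_width: 0.0314
```

```bash
python3 -m creep '[[0,0,-0.0005,0,0,0,0.031],[0,0,-0.001,0,0,0,0.036],[0,0,-0.001,0,0,0,0.045],[0,0,-0.001,0,0,0,0.055],[0,0,-0.001,0,0,0,0.06],[0,0,-0.001,0,0,0,0.06]]';python3 -m creep '[[0,0,-0.02,0,0,0,0.06],[0,0,-0.05,0,0,0,0.06],[0,0,-0.09,0,0,0,0.06],[0,0,-0.14,0,0,0,0.06],[0,0,-0.18,0,0,0,0.06],[0,0,-0.18,0,0,0,0.06],[0,0,-0.18,0,0,0,0.06]]'; python3 -c "
from h import *
print(np.round(get_obs()['joint_positions'],2))
go(.441,.205,.22,5)"
```

```text
time: 16.9
ee_pos: [0.5088, 0.3687, 0.0391]
ee_rot: [0.0, 0.996, 0.085, -0.0]
force: [-0.3, -0.1, 0.6]
gripper_width: 0.0592
time: 17.6
ee_pos: [0.5092, 0.3688, 0.2201]
ee_rot: [-0.0, 0.996, 0.085, 0.001]
force: [-0.6, -0.3, 0.4]
gripper_width: 0.0601
[-0.56  0.49 -0.22  1.82  0.14  0.85 -2.26]
t 17.6 pos [0.5092 0.3688 0.2201] yaw -80.2 w 0.0601 F [-0.6 -0.3  0.4]
shift [-0.095   0.1499 -0.0002]
turn [ 4.000e-02 -1.200e-01 -8.521e+01]
```

```bash
python3 -m creep '[[-0.02,0.03,0,0,0,-8.5,0.06],[-0.04,0.06,0,0,0,-17,0.06],[-0.06,0.09,0,0,0,-25.5,0.06],[-0.08,0.12,0,0,0,-34,0.06],[-0.09,0.14,0,0,0,-42.5,0.06],[-0.095,0.15,0,0,0,-51,0.06],[-0.095,0.15,0,0,0,-59.5,0.06],[-0.095,0.15,0,0,0,-68,0.06],[-0.095,0.15,0,0,0,-76.5,0.06],[-0.095,0.15,0,0,0,-85,0.06]]';python3 -m creep '[[0,0,0,0,0,0,0.06],[0,0,0,0,0,0,0.06],[0,0,0,0,0,0,0.06]]';python3 -c "
from h import *
print(np.round(get_obs()['joint_positions'],2))
go(.441,.205,.009,5)
for n in('top','scene'):
  p,d=snapshot(n); crop(p,100,110,400,300,2.5,f'pics/{n}_g.png');cv2.imwrite(f'pics/{n}_g0.png',p)"
```

```text
time: 18.6
ee_pos: [0.44, 0.2042, 0.2177]
ee_rot: [-0.001, 0.675, 0.738, -0.001]
force: [0.3, 0.6, 0.3]
gripper_width: 0.06
time: 18.9
ee_pos: [0.4406, 0.2046, 0.2187]
ee_rot: [-0.0, 0.678, 0.735, -0.0]
force: [-0.8, -0.2, 0.2]
gripper_width: 0.0601
[-0.07  0.37 -0.64  2.11  0.32  0.76 -0.83]
t 18.9 pos [0.4406 0.2046 0.2187] yaw 4.6 w 0.0601 F [-0.8 -0.2  0.2]
shift [0.0004 0.0007 0.2097]
turn [-0.06  0.01 -0.39]
```

View pics/scene_g.png

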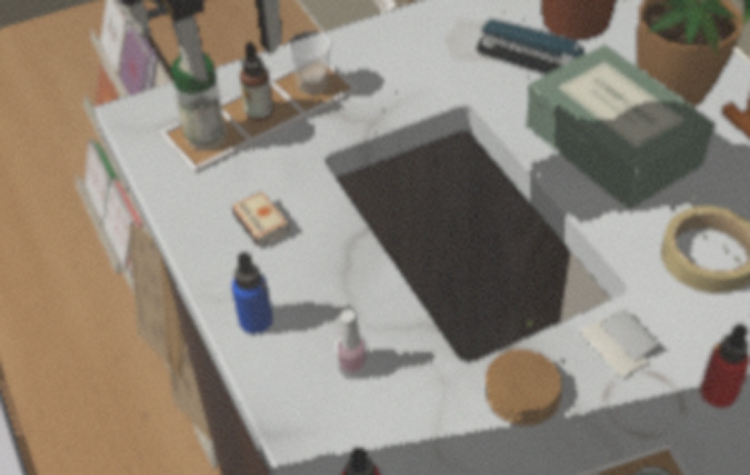

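View pics/top_g.png

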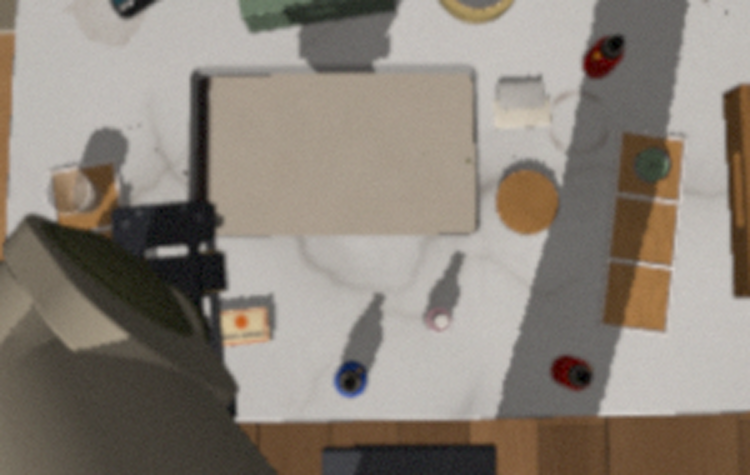

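```bash
python3 -m creep '[[0,0.0005,0.03,0,0,-0.4,0.055],[0,0.0005,0.06,0,0,-0.4,0.055],[0,0.0005,0.09,0,0,-0.4,0.055],[0,0.0005,0.12,0,0,-0.4,0.055],[0,0.0005,0.15,0,0,-0.4,0.055],[0,0.0005,0.17,0,0,-0.4,0.055],[0,0.0005,0.18,0,0,-0.4,0.055],[0,0.0005,0.18,0,0,-0.4,0.055]]';python3 -c "
from h import *
print(np.round(get_obs()['joint_positions'],2))
go(.441,.205,.007,5)
for n in('top','scene'):
  p,d=snapshot(n); crop(p,100,110,400,300,2.5,f'pics/{n}_i.png')"
```

```text
time: 19.8
ee_pos: [0.4408, 0.2049, 0.0384]
ee_rot: [-0.0, 0.674, 0.738, -0.001]
force: [-0.1, 1.0, 0.0]
gripper_width: 0.0551
[-0.31  0.64 -0.34  2.26  0.66  0.33 -1.14]
t 19.8 pos [0.4408 0.2049 0.0384] yaw 5.2 w 0.0551 F [-0.1  1.   0. ]
shift [0.0001 0.0002 0.0314]
turn [-0.09  0.06  0.21]
```

View pics/scene_i.png

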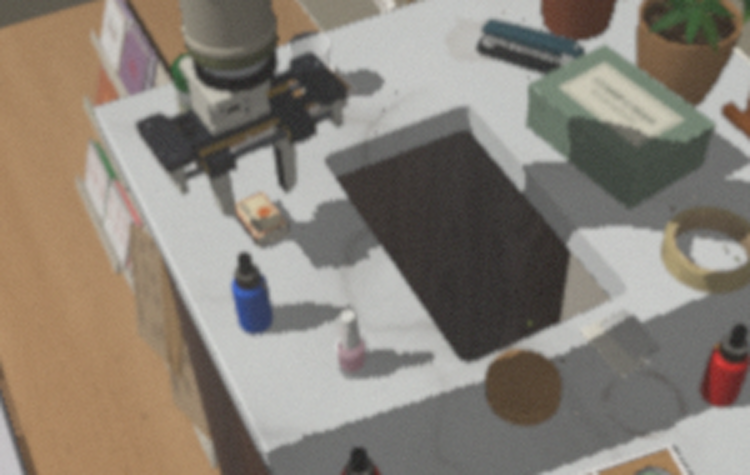

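View pics/top_i.png

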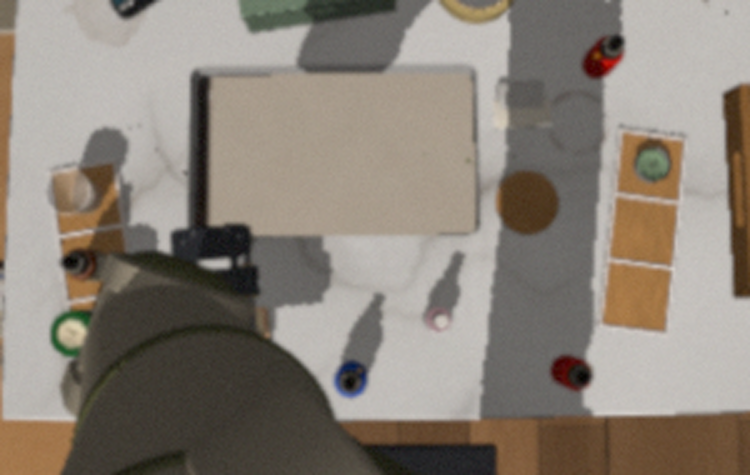

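The fingers straddle the matchbox at (262,215) in the scene crop. Going down the last 3 cm.

```bash
python3 -m creep '[[0,0,0.01,0,0,0,0.055],[0,0,0.02,0,0,0,0.055],[0,0,0.028,0,0,0,0.055],[0,0,0.032,0,0,0,0.055],[0,0,0.032,0,0,0,0.055],[0,0,0.032,0,0,0,0.055]]';python3 -c "
from h import *
print(np.round(get_obs()['joint_positions'],2))
go(.441,.205,.006,5)"
```

```text
time: 20.5
ee_pos: [0.4412, 0.2049, 0.0071]
ee_rot: [-0.0, 0.674, 0.739, -0.0]
force: [0.4, -0.1, 0.6]
gripper_width: 0.0547
[-0.38  0.7  -0.25  2.28  0.73  0.24 -1.19]
t 20.5 pos [0.4412 0.2049 0.0071] yaw 5.2 w 0.0547 F [ 0.4 -0.1  0.6]
shift [ 0.0002 -0.0002  0.0011]
turn [-0.02  0.01  0.21]
```

```bash
python3 -m creep '[[0,0,0.0005,0,0,0,0.045],[0,0,0.0005,0,0,0,0.04],[0,0,0.0005,0,0,0,0.035],[0,0,0.0005,0,0,0,0.03],[0,0,0.0005,0,0,0,0.025],[0,0,0.0005,0,0,0,0.025]]' 15;python3 -m creep '[[0,0,-0.01,0,0,0,0.025],[0,0,-0.03,0,0,0,0.025],[0,0,-0.06,0,0,0,0.025],[0,0,-0.1,0,0,0,0.025],[0,0,-0.14,0,0,0,0.025],[0,0,-0.18,0,0,0,0.025],[0,0,-0.18,0,0,0,0.025],[0,0,-0.18,0,0,0,0.025]]'; python3 -c "
from h import *
print(np.round(get_obs()['joint_positions'],2))
go(.4681,-.2168,.187,-8.5)
for n in('top','scene'):
  p,d=snapshot(n); crop(p,100,110,400,300,2.5,f'pics/{n}_j.png')"
```

```text
time: 21.1
ee_pos: [0.4415, 0.2048, 0.0069]
ee_rot: [0.0, 0.674, 0.738, 0.0]
force: [-0.0, -0.3, 4.4]
gripper_width: 0.0383
time: 21.9
ee_pos: [0.4418, 0.2044, 0.1872]
ee_rot: [0.001, 0.675, 0.738, 0.001]
force: [0.3, -0.3, -0.8]
gripper_width: 0.0382
[-0.08  0.42 -0.63  2.14  0.39  0.69 -0.89]
t 21.9 pos [0.4418 0.2044 0.1872] yaw 5.1 w 0.0382 F [ 0.3 -0.3 -0.8]
shift [-4.219e-01 -1.150e-02  2.000e-04]
turn [ 0.1  -0.02 13.64]
```

View pics/scene_j.png

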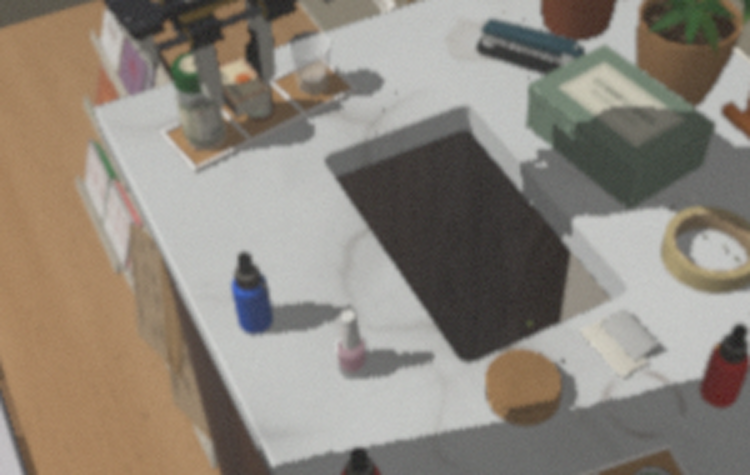

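The matchbox is held picture up at (240,72). Carrying it to the candle tray.

```bash
python3 -m creep '[[-0.02,0,0,0,0,1,0.025],[-0.05,-0.001,0,0,0,3,0.025],[-0.09,-0.002,0,0,0,5,0.025],[-0.13,-0.003,0,0,0,7,0.025],[-0.17,-0.004,0,0,0,9,0.025],[-0.21,-0.005,0,0,0,11,0.025],[-0.25,-0.006,0,0,0,12,0.025],[-0.29,-0.007,0,0,0,13,0.025],[-0.33,-0.009,0,0,0,13.6,0.025],[-0.36,-0.01,0,0,0,13.6,0.025]]';python3 -m creep '[[0,0,0,0,0,0,0.025],[0,0,0,0,0,0,0.025],[0,0,0,0,0,0,0.025]]'; python3 -c "
from h import *
print(np.round(get_obs()['joint_positions'],2))
go(.4681,-.2168,.187,-8.5)"
```

```text
time: 23.0
ee_pos: [0.4629, -0.1569, 0.1851]
ee_rot: [-0.001, 0.758, 0.653, -0.001]
force: [-0.5, -0.2, -0.5]
gripper_width: 0.0376
time: 23.3
ee_pos: [0.4636, -0.1533, 0.186]
ee_rot: [-0.001, 0.756, 0.654, -0.0]
force: [-0.7, 0.6, -0.5]
gripper_width: 0.038
[ 0.62  0.41 -0.55  2.14  0.34  0.68 -0.31]
t 23.3 pos [ 0.4636 -0.1533  0.186 ] yaw -8.3 w 0.038 F [-0.7  0.6 -0.5]
shift [-0.0622  0.0136 -0.0011]
turn [-0.09 -0.04  0.19]
```

```bash
python3 -m creep '[[-0.02,0.004,0,0,0,0.2,0.025],[-0.045,0.01,0,0,0,0.2,0.025],[-0.058,0.013,0,0,0,0.2,0.025],[-0.062,0.0135,0,0,0,0.2,0.025],[-0.062,0.0135,0.03,0,0,0.2,0.025],[-0.062,0.0135,0.06,0,0,0.2,0.025],[-0.062,0.0135,0.09,0,0,0.2,0.025],[-0.062,0.0135,0.11,0,0,0.2,0.025],[-0.062,0.0135,0.12,0,0,0.2,0.025],[-0.062,0.0135,0.12,0,0,0.2,0.025]]';python3 -m creep '[[0,0,0,0,0,0,0.025],[0,0,0,0,0,0,0.025]]'; python3 -c "
from h import *
print(np.round(get_obs()['joint_positions'],2))
go(.4681,-.2168,.01,-8.5)
for n in('top','scene'):
  p,d=snapshot(n); crop(p,200,110,400,360,2.4,f'pics/{n}_k.png')"
```

```text
time: 24.3
ee_pos: [0.468, -0.2166, 0.0659]
ee_rot: [-0.001, 0.758, 0.653, -0.0]
force: [0.4, -0.4, 0.9]
gripper_width: 0.0379
time: 24.5
ee_pos: [0.4688, -0.2179, 0.0678]
ee_rot: [0.001, 0.758, 0.652, 0.0]
force: [-0.4, -0.1, -0.1]
gripper_width: 0.0381
[ 0.59  0.61 -0.38  2.18  0.53  0.44 -0.36]
t 24.5 pos [ 0.4688 -0.2179  0.0678] yaw -8.6 w 0.0381 F [-0.4 -0.1 -0.1]
shift [ 0.001  -0.001   0.0578]
turn [ 0.09  0.02 -0.1 ]
```

View pics/scene_k.png

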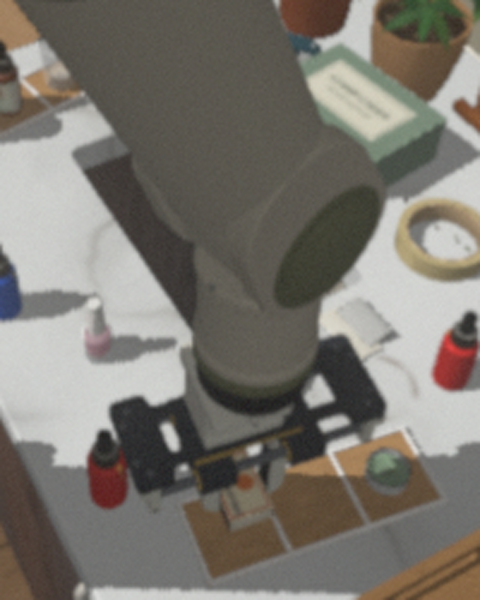

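View pics/top_k.png

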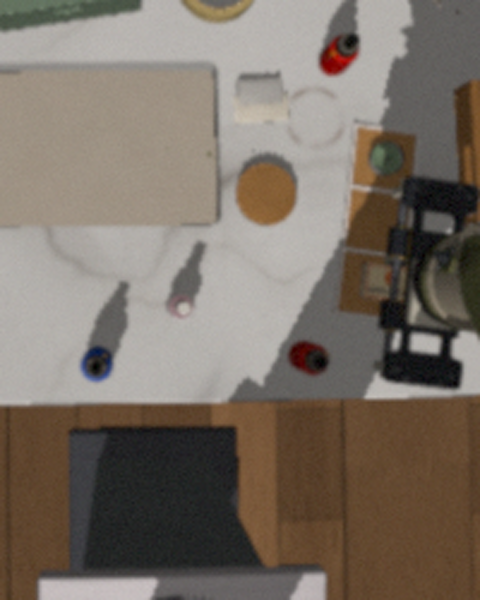

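The box hangs level over the end cell at (245,500) in the scene crop, clear of the red bottle at (107,480).

```bash
python3 -m creep '[[0.0005,-0.0005,0.015,0,0,0,0.025],[0.0005,-0.0005,0.03,0,0,0,0.025],[0.0005,-0.0005,0.042,0,0,0,0.025],[0.0005,-0.0005,0.05,0,0,0,0.025],[0.0005,-0.0005,0.054,0,0,0,0.025],[0.0005,-0.0005,0.056,0,0,0,0.025],[0.0005,-0.0005,0.057,0,0,0,0.025],[0.0005,-0.0005,0.057,0,0,0,0.025]]'; python3 -c "
from h import *
go(.4681,-.2168,.01,-8.5)
for n in('top','scene'):
  p,d=snapshot(n); crop(p,260,280,400,360,5,f'pics/{n}_l.png')"
```

```text
time: 25.4
ee_pos: [0.468, -0.2174, 0.01]
ee_rot: [0.0, 0.758, 0.652, 0.0]
force: [-0.6, -0.2, -0.2]
gripper_width: 0.0383
t 25.4 pos [ 0.468  -0.2174  0.01  ] yaw -8.6 w 0.0383 F [-0.6 -0.2 -0.2]
shift [0.0006 0.     0.    ]
turn [ 0.02  0.01 -0.1 ]
```

View pics/scene_l.png

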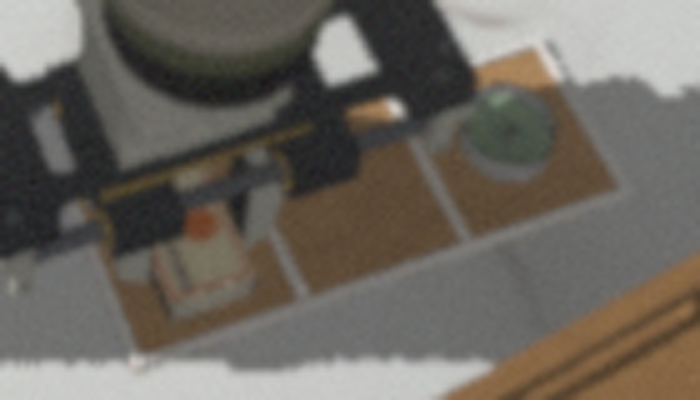

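```bash
python3 -m creep '[[0,0,0.0005,0,0,0,0.025],[0,0,0.001,0,0,0,0.025],[0,0,0.001,0,0,0,0.025]]';python3 -m creep '[[0,0,0,0,0,0,0.039],[0,0,0,0,0,0,0.042],[0,0,0,0,0,0,0.047],[0,0,0,0,0,0,0.05],[0,0,0,0,0,0,0.05]]';
```

```text
time: 25.8
ee_pos: [0.468, -0.2175, 0.0099]
ee_rot: [0.001, 0.758, 0.652, 0.0]
force: [-1.9, 0.8, 15.6]
gripper_width: 0.0381
time: 26.3
ee_pos: [0.4678, -0.2174, 0.0086]
ee_rot: [-0.0, 0.758, 0.652, -0.0]
force: [-0.3, -0.2, 0.0]
gripper_width: 0.0499
```

```bash
python3 -m creep '[[0,0,-0.01,0,0,0,0.05],[0,0,-0.03,0,0,0,0.05],[0,0,-0.07,0,0,0,0.055],[0,0,-0.12,0,0,0,0.055],[0,0,-0.16,0,0,0,0.055],[0,0,-0.2,0,0,0,0.055],[0,0,-0.2,0,0,0,0.055],[0,0,-0.2,0,0,0,0.055]]'; python3 -c "
from h import *
print(np.round(get_obs()['joint_positions'],2))
go(.4475,.0015,.21,81.5)"
```

```text
time: 27.1
ee_pos: [0.4678, -0.2177, 0.2099]
ee_rot: [0.001, 0.758, 0.652, 0.0]
force: [0.4, -1.2, -0.9]
gripper_width: 0.0553
[ 0.75  0.41 -0.58  2.06  0.33  0.76 -0.18]
t 27.1 pos [ 0.4678 -0.2177  0.2099] yaw -8.6 w 0.0553 F [ 0.4 -1.2 -0.9]
shift [ 0.2137 -0.053  -0.0004]
turn [ 1.400e-01 -3.000e-02  8.986e+01]
```

```bash
python3 -m creep '[[0.03,-0.008,0,0,0,-8.5,0.055],[0.06,-0.015,0,0,0,-17,0.055],[0.09,-0.022,0,0,0,-25.5,0.055],[0.12,-0.03,0,0,0,-34,0.055],[0.15,-0.038,0,0,0,-42.5,0.055],[0.18,-0.045,0,0,0,-51,0.055],[0.2,-0.05,0,0,0,-59.5,0.055],[0.2135,-0.053,0,0,0,-68,0.055],[0.2135,-0.053,0,0,0,-76.5,0.055],[0.2135,-0.053,0,0,0,-85,0.055]]';python3 -m creep '[[0,0,0,0,0,-5,0.055],[0,0,0,0,0,-5,0.055],[0,0,0,0,0,-5,0.055],[0,0,0,0,0,-5,0.055]]'; python3 -c "
from h import *
print(np.round(get_obs()['joint_positions'],2))
go(.4475,.0015,.03,81.5)
for n in('top','scene'):
  p,d=snapshot(n); crop(p,100,110,400,350,2.4,f'pics/{n}_m.png')"
```

```text
time: 28.1
ee_pos: [0.4463, 0.0022, 0.2076]
ee_rot: [-0.001, 0.114, 0.993, 0.0]
force: [0.3, -0.3, 0.5]
gripper_width: 0.0549
time: 28.5
ee_pos: [0.4471, 0.0016, 0.2083]
ee_rot: [-0.0, 0.076, 0.997, -0.0]
force: [0.3, 0.5, 0.2]
gripper_width: 0.0546
[ 0.65  0.46 -1.05  2.18  0.56  0.8   0.65]
t 28.5 pos [0.4471 0.0016 0.2083] yaw 81.3 w 0.0546 F [0.3 0.5 0.2]
shift [-0.0006 -0.      0.1783]
turn [-0.   -0.06 -0.22]
```

View pics/scene_m.png

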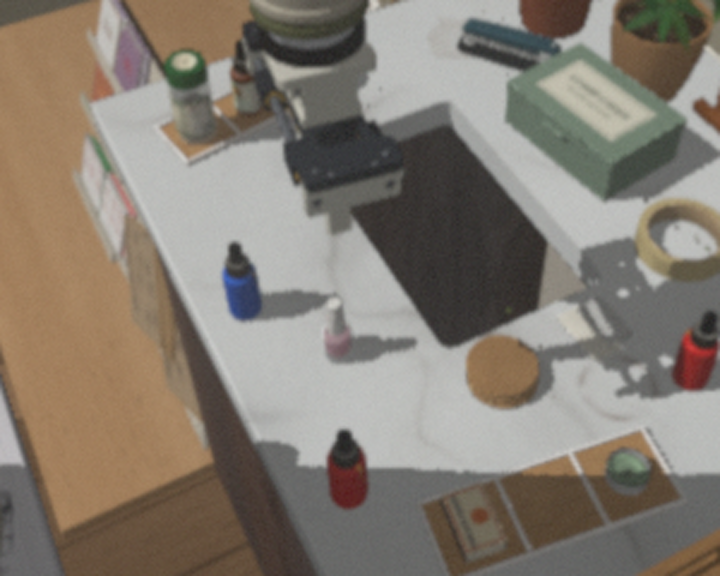

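View pics/top_m.png

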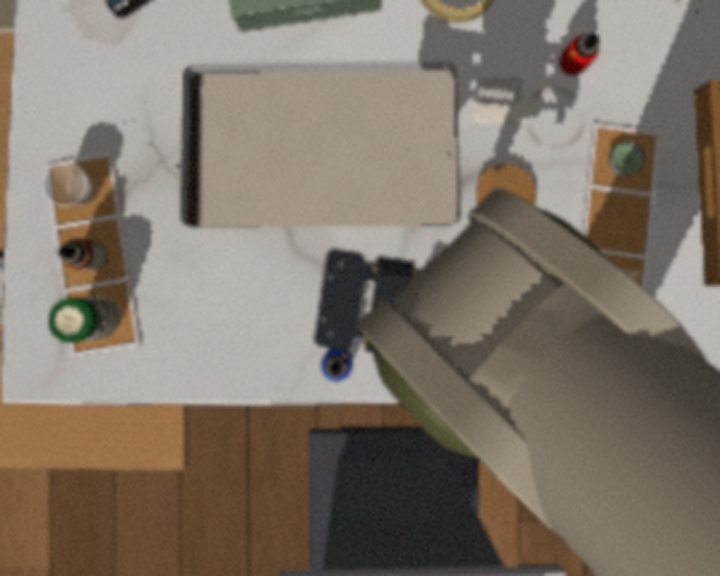

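The matchbox lies centred in its cell at (480,520), picture up. Now down toward the varnish bottle at (337,330), in two stages.

```bash
python3 -m creep '[[0,0,0.03,0,0,-0.2,0.055],[0,0,0.06,0,0,-0.2,0.055],[0,0,0.09,0,0,-0.2,0.055],[0,0,0.11,0,0,-0.2,0.055],[0,0,0.12,0,0,-0.2,0.055],[0,0,0.12,0,0,-0.2,0.055],[0,0,0.12,0,0,-0.2,0.055]]'; python3 -c "
from h import *
print(np.round(get_obs()['joint_positions'],2))
go(.4475,.0015,.022,81.5)
for n in('top','scene'):
  p,d=snapshot(n); crop(p,100,110,400,350,2.4,f'pics/{n}_n.png')"
```

```text
time: 29.3
ee_pos: [0.4475, 0.002, 0.089]
ee_rot: [-0.0, 0.073, 0.997, -0.0]
force: [-0.1, 0.1, -0.2]
gripper_width: 0.0551
[ 0.43  0.62 -0.81  2.3   0.88  0.57  0.35]
t 29.3 pos [0.4475 0.002  0.089 ] yaw 81.6 w 0.0551 F [-0.1  0.1 -0.2]
shift [-0.0001 -0.0004  0.067 ]
turn [-0.  -0.   0.1]
```

View pics/scene_n.png

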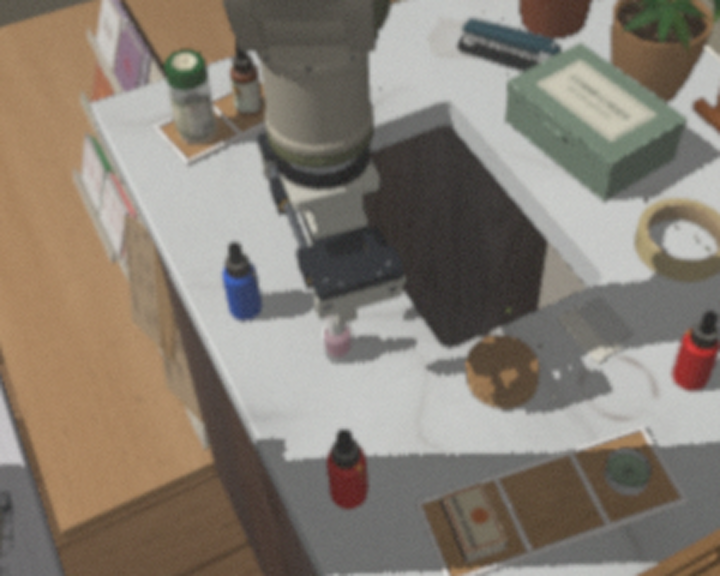

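View pics/top_n.png

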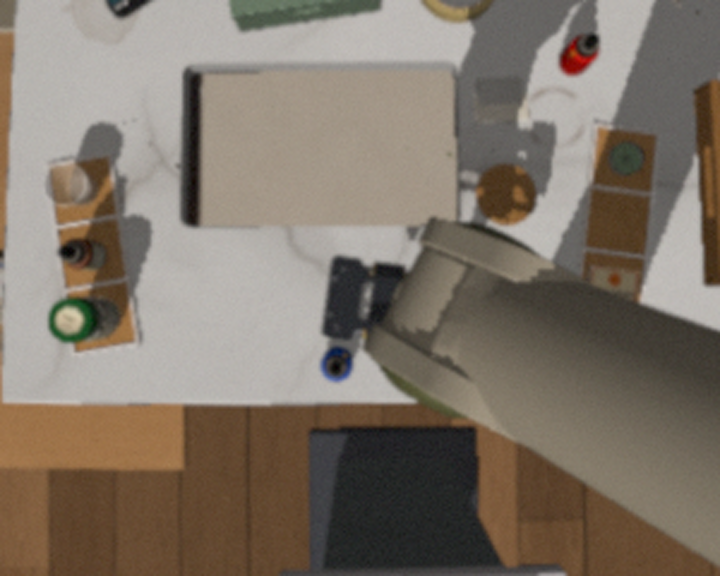

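The cap sits between the fingers at (335,320), and the arm is clear of the red bottle.

```bash
python3 -m creep '[[0,0,0.015,0,0,0,0.055],[0,0,0.03,0,0,0,0.055],[0,0,0.045,0,0,0,0.055],[0,0,0.058,0,0,0,0.055],[0,0,0.065,0,0,0,0.055],[0,0,0.067,0,0,0,0.055],[0,0,0.067,0,0,0,0.055]]';python3 -m creep '[[0,0,0,0,0,0,0.045],[0,0,0,0,0,0,0.038],[0,0,0,0,0,0,0.034],[0,0,0,0,0,0,0.03],[0,0,0,0,0,0,0.025],[0,0,0,0,0,0,0.02],[0,0,0,0,0,0,0.02]]' 15; python3 -c "
from h import *
print(np.round(get_obs()['joint_positions'],2))
go(.5396,-.2275,.025,81.5)"
```

```text
time: 30.1
ee_pos: [0.4477, 0.0016, 0.0221]
ee_rot: [0.0, 0.073, 0.997, -0.0]
force: [0.1, -0.3, 1.0]
gripper_width: 0.0552
time: 30.8
ee_pos: [0.4474, 0.0014, 0.0219]
ee_rot: [0.0, 0.073, 0.997, -0.0]
force: [-0.6, -1.2, 6.1]
gripper_width: 0.0296
[ 0.3   0.71 -0.63  2.34  1.16  0.43  0.11]
t 30.8 pos [0.4474 0.0014 0.0219] yaw 81.6 w 0.0296 F [-0.6 -1.2  6.1]
shift [-0.1247 -0.2129 -0.003 ]
turn [-0.03  0.01  0.08]
```

```bash
python3 -m creep '[[0,0,-0.01,0,0,0,0.02],[0,0,-0.03,0,0,0,0.02],[0,0,-0.06,0,0,0,0.02],[0,0,-0.09,0,0,0,0.02],[0,0,-0.12,0,0,0,0.02],[0,0,-0.12,0,0,0,0.02]]' 20;python3 -m creep '[[-0.015,-0.025,0,0,0,0,0.02],[-0.033,-0.055,0,0,0,0,0.02],[-0.051,-0.085,0,0,0,0,0.02],[-0.069,-0.115,0,0,0,0,0.02],[-0.087,-0.148,0,0,0,0,0.02],[-0.105,-0.18,0,0,0,0,0.02],[-0.118,-0.202,0,0,0,0,0.02],[-0.1245,-0.213,0,0,0,0,0.02],[-0.1245,-0.213,0,0,0,0,0.02],[-0.1245,-0.213,0,0,0,0,0.02]]';python3 -m creep '[[0,0,0,0,0,0,0.02],[0,0,0,0,0,0,0.02]]'; python3 -c "
from h import *
print(np.round(get_obs()['joint_positions'],2))
go(.5396,-.2275,.025,81.5)
for n in('top','scene'):
  p,d=snapshot(n); crop(p,200,110,400,350,2.4,f'pics/{n}_o.png')"
```

```text
time: 31.4
ee_pos: [0.4487, 0.002, 0.1443]
ee_rot: [0.002, 0.074, 0.997, 0.0]
force: [0.3, 0.1, -0.5]
gripper_width: 0.0293
time: 32.4
ee_pos: [0.5389, -0.2257, 0.1413]
ee_rot: [-0.0, 0.073, 0.997, 0.0]
force: [-0.3, 0.5, -1.5]
gripper_width: 0.0296
time: 32.6
ee_pos: [0.5393, -0.2259, 0.142]
ee_rot: [0.0, 0.072, 0.997, -0.0]
force: [-0.5, -0.3, -0.8]
gripper_width: 0.0296
[ 0.89  0.68 -0.9   1.96  0.72  0.85  1.02]
t 32.6 pos [ 0.5393 -0.2259  0.142 ] yaw 81.7 w 0.0296 F [-0.5 -0.3 -0.8]
shift [-0.0005 -0.0016  0.117 ]
turn [-0.    0.    0.21]
```

View pics/scene_o.png

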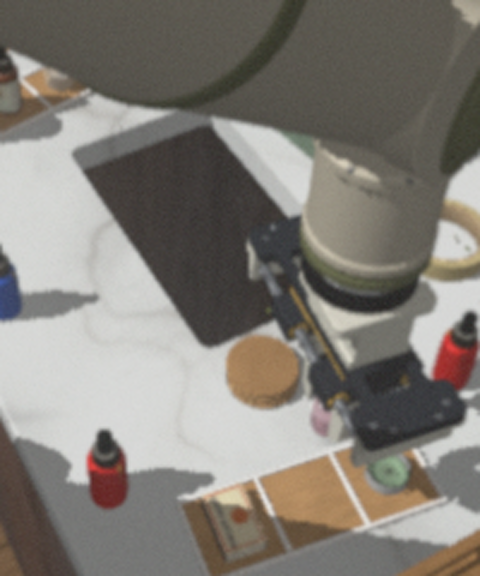

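Before lowering, I'll check the wooden crate's edge and height against the gripper's body.

```bash
python3 -c "
from h import *
d=np.load('pics/top0.npy')
for u in (385,388,391,393,395,400,410):
  for v in (155,185,215): print(u,v,np.round(atd('top',u,v,d[v,u]),3),end=' ')
  print()"
```

```text
385 155 [ 0.671 -0.313  0.001] 385 185 [ 0.586 -0.307  0.002] 385 215 [ 0.503 -0.304 -0.002] 
388 155 [ 0.671 -0.322 -0.   ] 388 185 [ 0.586 -0.318 -0.003] 388 215 [ 0.503 -0.312  0.001] 
391 155 [ 0.668 -0.325  0.014] 391 185 [ 0.585 -0.324  0.003] 391 215 [ 0.503 -0.321 -0.   ] 
393 155 [ 0.665 -0.325  0.026] 393 185 [ 0.583 -0.323  0.018] 393 215 [ 0.502 -0.323  0.009] 
395 155 [ 0.662 -0.324  0.041] 395 185 [ 0.583 -0.329  0.019] 395 215 [ 0.502 -0.324  0.019] 
400 155 [ 0.67  -0.355  0.005] 400 185 [ 0.579 -0.329  0.051] 400 215 [ 0.5   -0.325  0.05 ] 
410 155 [ 0.67  -0.385  0.004] 410 185 [ 0.585 -0.378  0.007] 410 215 [ 0.501 -0.373  0.006]
```

The crate is only about 50 mm high, so it's clear of the gripper's body. Lowering.

```bash
python3 -m creep '[[0,-0.0005,0.02,0,0,0,0.02],[0,-0.0005,0.045,0,0,0,0.02],[0,-0.0005,0.07,0,0,0,0.02],[0,-0.0005,0.09,0,0,0,0.02],[0,-0.0005,0.103,0,0,0,0.02],[0,-0.0005,0.11,0,0,0,0.02],[0,-0.0005,0.113,0,0,0,0.02],[0,-0.0005,0.113,0,0,0,0.02],[0,-0.0005,0.113,0,0,0,0.02]]'; python3 -c "
from h import *
go(.5396,-.2275,.025,81.5)
for n in('top','scene'):
  p,d=snapshot(n); crop(p,260,270,400,360,5,f'pics/{n}_p.png')"
```

```text
time: 33.6
ee_pos: [0.5398, -0.2278, 0.0295]
ee_rot: [0.0, 0.073, 0.997, -0.0]
force: [-0.6, -0.4, -0.1]
gripper_width: 0.0296
t 33.6 pos [ 0.5398 -0.2278  0.0295] yaw 81.6 w 0.0296 F [-0.6 -0.4 -0.1]
shift [0.0002 0.0003 0.0045]
turn [-0.01  0.06  0.09]
```

View pics/scene_p.png

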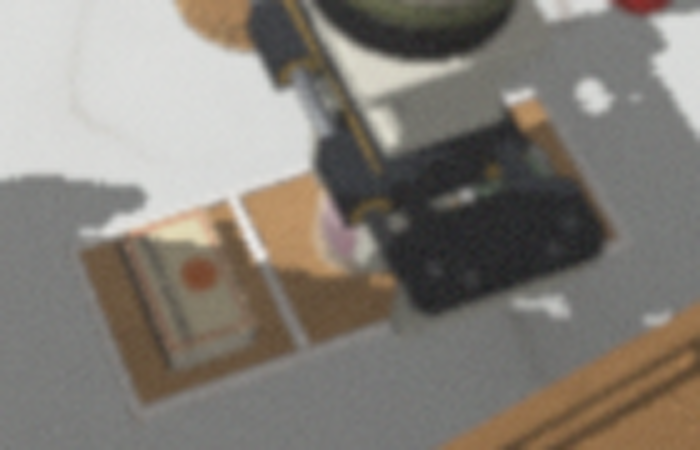

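The pink body shows at (340,235) above the middle cell. Setting it down.

```bash
python3 -m creep '[[0,0,0.001,0,0,0,0.02],[0,0,0.002,0,0,0,0.02],[0,0,0.003,0,0,0,0.02],[0,0,0.004,0,0,0,0.02],[0,0,0.004,0,0,0,0.02]]';python3 -m creep '[[0,0,0.001,0,0,0,0.02],[0,0,0.001,0,0,0,0.02]]'
```

```text
time: 34.2
ee_pos: [0.5393, -0.2278, 0.025]
ee_rot: [-0.0, 0.073, 0.997, -0.0]
force: [-0.4, -0.3, 4.1]
gripper_width: 0.0297
time: 34.4
ee_pos: [0.5394, -0.2278, 0.0249]
ee_rot: [0.0, 0.073, 0.997, -0.001]
force: [-3.9, -0.4, 14.8]
gripper_width: 0.0296
```

Then release, lift and move away toward the base side so the views are clear.

```bash
python3 -m creep '[[0,0,-0.0005,0,0,0,0.029],[0,0,-0.001,0,0,0,0.034],[0,0,-0.001,0,0,0,0.042],[0,0,-0.001,0,0,0,0.052],[0,0,-0.001,0,0,0,0.055],[0,0,-0.001,0,0,0,0.055]]';python3 -m creep '[[0,0,-0.02,0,0,0,0.055],[0,0,-0.05,0,0,0,0.055],[0,0,-0.09,0,0,0,0.055],[0,0,-0.14,0,0,0,0.055],[0,0,-0.19,0,0,0,0.055],[0,0,-0.24,0,0,0,0.055],[0,0,-0.26,0,0,0,0.055],[0,0,-0.26,0,0,0,0.055]]'; python3 -c "
from h import *
go(.4,-.45,.285,81.5)"
```

```text
time: 35.0
ee_pos: [0.5393, -0.2277, 0.0246]
ee_rot: [-0.0, 0.073, 0.997, 0.0]
force: [0.3, -0.0, -0.3]
gripper_width: 0.0544
time: 35.8
ee_pos: [0.5407, -0.2277, 0.288]
ee_rot: [0.002, 0.073, 0.997, -0.001]
force: [0.1, 0.4, -0.3]
gripper_width: 0.0549
t 35.8 pos [ 0.5407 -0.2277  0.288 ] yaw 81.6 w 0.0549 F [ 0.1  0.4 -0.3]
shift [ 0.1067 -0.2405  0.0029]
turn [-0.09  0.29  0.08]
```

```bash
python3 -m creep '[[0.05,-0.24,0,0,0,0,0.055],[0.05,-0.24,0,0,0,0,0.055],[0.05,-0.24,0,0,0,0,0.055],[0.05,-0.24,0,0,0,0,0.055],[0.05,-0.24,0,0,0,0,0.055],[0.05,-0.24,0,0,0,0,0.055],[0.05,-0.24,0,0,0,0,0.055]]'; python3 -c "
from h import *
for n in('top','scene'):
  p,d=snapshot(n); crop(p,100,110,400,350,2.4,f'pics/{n}_q.png');cv2.imwrite(f'pics/{n}_q0.png',p);np.save(f'pics/{n}_q.npy',d)
go(.25,-.6,.3)"
```

```text
time: 36.5
ee_pos: [0.4536, -0.4585, 0.2828]
ee_rot: [-0.001, 0.074, 0.997, 0.001]
force: [-0.1, 1.3, -0.3]
gripper_width: 0.0549
t 36.6 pos [ 0.4552 -0.4563  0.2839] yaw 81.7 w 0.055 F [-0.1  0.6  0.4]
shift [ 0.1823 -0.1718 -0.0161]
```

View pics/scene_q.png

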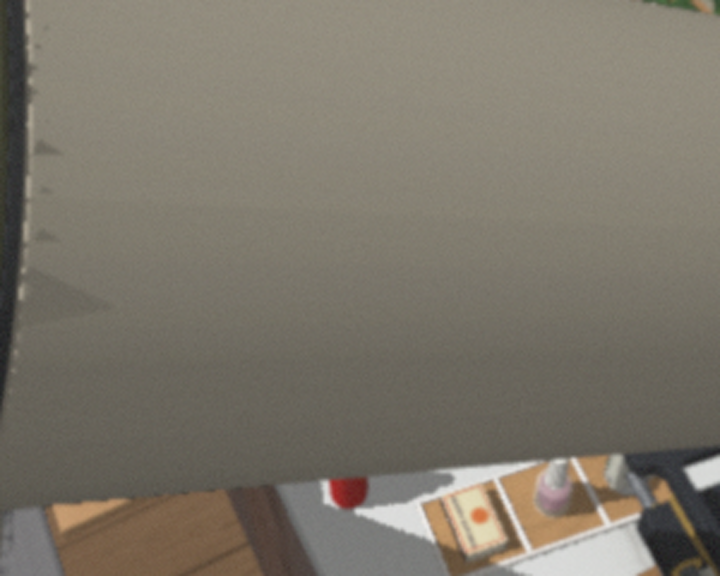

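View pics/top_q.png

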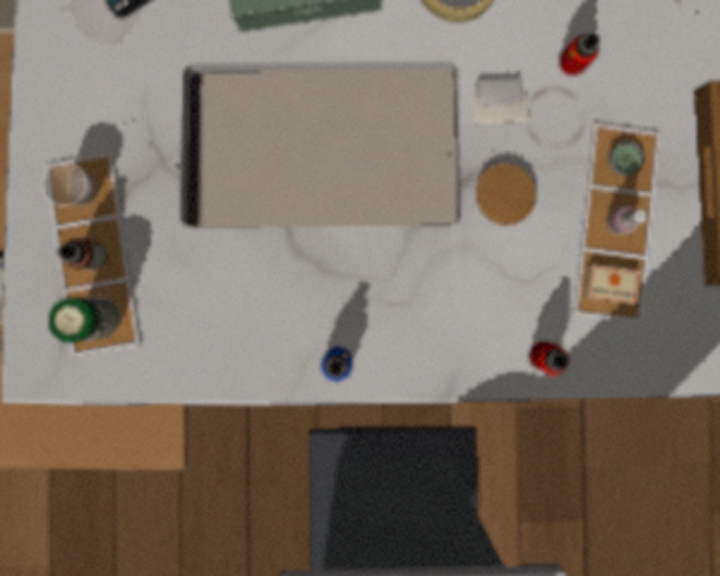

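All four stand or lie in their cells in the top crop: jar (75,320), dropper (80,253), varnish (628,218), matchbox (612,282). Now I'll measure the centring with the same camera.

```bash
python3 - <<'E'
from h import *
t=cv2.imread("pics/top_q0.png"); H=cv2.cvtColor(t,cv2.COLOR_BGR2HSV).astype(int); h,s,v=H[...,0],H[...,1],H[...,2]
def cen(m,win,hull=False):
    u0,v0,u1,v1=win; k=np.zeros(m.shape,np.uint8); k[v0:v1,u0:u1]=m[v0:v1,u0:u1]
    n,l,st,c=cv2.connectedComponentsWithStats(k); i=1+np.argmax(st[1:,4]); print(st[i],end=' ')
    if hull: return cv2.minAreaRect(cv2.findContours((l==i).astype(np.uint8),0,2)[0][0])[0]
    return c[i]
G=((.509,.3704),np.array([.0710,.0123])); C=((.5394,-.2256),np.array([.0712,-.0108]))
def rel(P,T):
    e=T[1]/np.linalg.norm(T[1]); d=P[:2]-np.array(T[0]); return np.round([d@e*1000,(e[0]*d[1]-e[1]*d[0])*1000],1)
print("jar",rel(onz("top",*cen((h>40)&(h<90)&(s>80),(115,225,150,262),1),.109),G))
print("dropper",rel(onz("top",*cen(v<50,(122,205,142,226)),.105),G))
print("match",rel(onz("top",*cen((h<30)&(s>20)&(s<130)&(v>120),(345,221,366,238),1),.019),C))
print("cap",rel(onz("top",*cen((s<40)&(v>140),(360,195,372,206)),.082),C))
print("pink",rel(onz("top",*cen((h>130)&(h<178)&(s>25),(345,190,374,212)),.049),C))
a,b=cv2.imread("pics/top0.png"),t
for n,w in(("coaster",(295,172,330,208)),("clip",(292,135,325,165))):
    for im in(a,b):
        X=cv2.cvtColor(im,cv2.COLOR_BGR2HSV).astype(int)
        m=(X[...,1]>90) if n=="coaster" else (X[...,2]>165)
        print(n,np.round(cen(m,w),1))
crop(t,110,160,180,265,5,"pics/r1.png");crop(t,330,150,390,250,5,"pics/r2.png")
x=[cv2.imread(f"pics/r{i}.png")for i in(1,2)];cv2.imwrite("pics/r.png",np.hstack([x[0][:500],x[1][:500]]))
E
```

```text
[121 235  20  17 153] jar [-73.2  -5.9]
[125 210  14   9  75] dropper [ -4.2 -18.6]
[345 221  21  16 276] match [-73.3   2.6]
[364 198   5   6  20] cap [-2.1  1.6]
[355 198   5   8  24] pink [-5.2 14.2]
[299 178  24  25 491] coaster [310.4 190.2]
[299 178  24  25 489] coaster [310.4 190.2]
[292 135  33  30 557] clip [306.6 149. ]
[292 135  33  30 547] clip [306.8 148.8]
```

View pics/r.png

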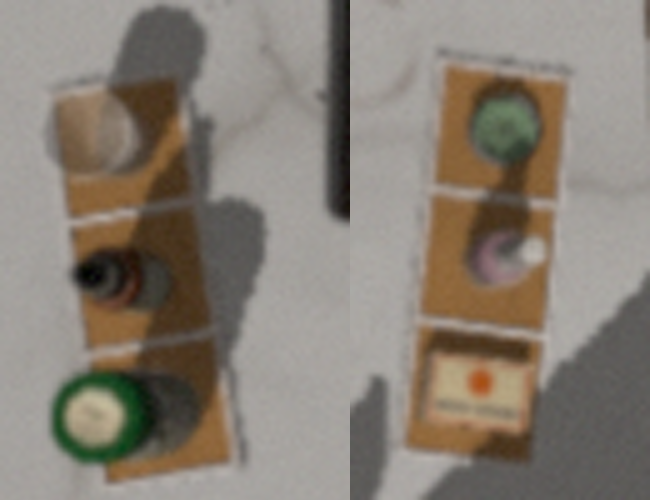

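The trays look right, but the dropper mask took in more than the bulb (14 px wide). I'll redo both with hand-picked centres: bulb (128.0,214.2), lid (129.6,242.6).

```bash
python3 - <<'E'
from h import *
G=((.509,.3704),np.array([.0710,.0123]))
def rel(P,T):
    e=T[1]/np.linalg.norm(T[1]); d=P[:2]-np.array(T[0]); return np.round([d@e*1000,(e[0]*d[1]-e[1]*d[0])*1000],1)
print("bulb",rel(onz("top",128.,214.2,.105),G)); print("lid",rel(onz("top",129.6,242.6,.109),G))
s=cv2.imread("pics/scene_m.png")
p=cv2.imread("pics/scene_g0.png"); 
d=np.load("pics/top_q.npy")
t=cv2.imread("pics/top_q0.png")
for nm,uu,vv in (("bulb",128,214),("lid",129,242),("cap",366,200),("match",355,228)):
    print(nm,np.round(atd("top",uu,vv,d[vv-1:vv+2,uu-1:uu+2].min()),3))
E
python3 -m creep '[[0.18,-0.17,0,0,0,0,0.055],[0.18,-0.17,0,0,0,0,0.055],[0.18,-0.17,0,0,0,0,0.055],[0.18,-0.17,0,0,0,0,0.055],[0.18,-0.17,0,0,0,0,0.055],[0.18,-0.17,0,0,0,0,0.055],[0.18,-0.17,0,0,0,0,0.055]]'
python3 -c "
from h import *
p,d=snapshot('scene'); crop(p,130,110,430,350,2.4,'pics/scene_z.png'); crop(p,150,110,250,190,7,'pics/scene_zz.png')"
```

```text
bulb [-3.8 -8.8]
lid [-71.9  -3.9]
bulb [0.465 0.066 0.934]
lid [0.44  0.355 0.112]
cap [ 0.538 -0.223  0.084]
match [ 0.469 -0.212  0.021]
time: 37.3
ee_pos: [0.2521, -0.5991, 0.2845]
ee_rot: [0.0, 0.073, 0.997, 0.0]
force: [0.7, 0.1, 0.5]
gripper_width: 0.055
```

View pics/scene_z.png

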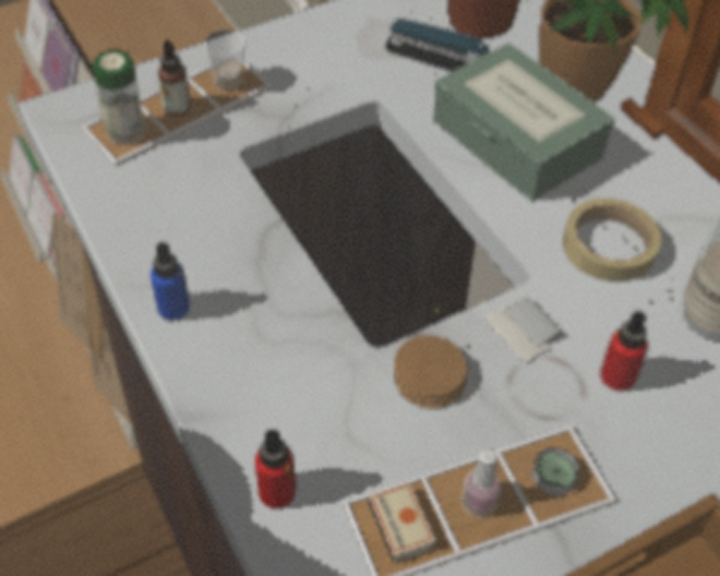

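View pics/scene_zz.png

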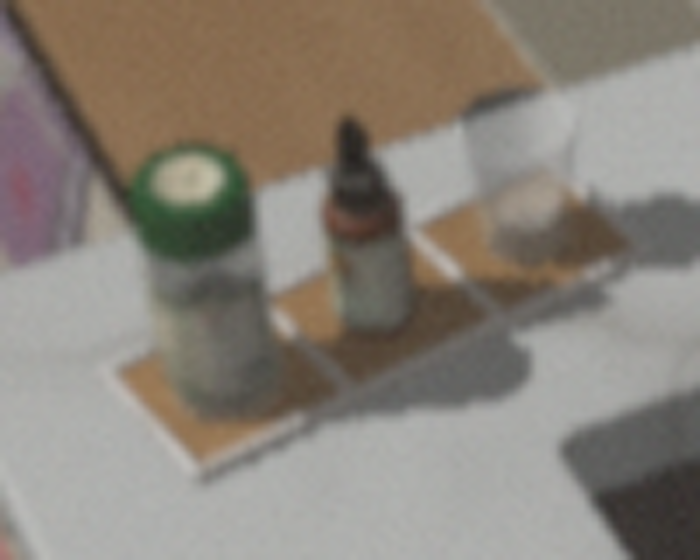

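```bash
python3 - <<'E'
from h import *
for z in(.003,.05,.073,.105):
    for n,o,s in(("top",(110,160),5),("scene",(150,110),7)):
        print(z,n,np.round(proj(n,[.5092,.3686,z]),1),np.round((proj(n,[.5092,.3686,z])-o)*s+s/2-.5,0),end=' ')
    print()
print(np.round(onz("scene",203.3,155.2,.003),4))
E
```

```text
0.003 top [138.4 215.1] [144. 278.] 0.003 scene [203.8 153.1] [380. 305.] 
0.05 top [132.6 214.3] [115. 273.] 0.05 scene [201.9 140.5] [367. 217.] 
0.073 top [129.5 213.8] [100. 271.] 0.073 scene [201.  134.1] [360. 172.] 
0.105 top [125.  213.2] [ 77. 268.] 0.105 scene [199.6 124.8] [350. 107.] 
[0.5045 0.361  0.003 ]
```

The scene view agrees with the release pose: dropper base predicted at (380,305), seen near (376,308), and tip at x = 350 against 349. The top-view bulb reading is biased because the mask took in the collar. Coasters and clip are unmoved, so I'm handing in.

```bash
python3 -m creep '[[0,0,0,0,0,0,0.055],[0,0,0,0,0,0,0.055],[0,0,0,0,0,0,0.055]]'; python3 -c "
from cell import *
print(hand_in())"
```

```text
time: 37.65
ee_pos: [0.2532, -0.5989, 0.285]
ee_rot: [0.0, 0.072, 0.997, -0.0]
force: [0.3, 0.4, -0.1]
gripper_width: 0.0551
the job is handed in; nothing more can be done
None
```

I placed the jar, the brown dropper bottle, the matchbox (picture up) and the varnish bottle in their named cells. Each was lowered until it touched the floor before I released it. The job was handed in at about 37.7 s of the 112 s, with the arm clear of everything. The hand-in gave no verdict.

Last camera checks, as distance from each cell's centre:

| Thing | Along the tray | Across the tray |
|---|---|---|
| Varnish bottle | about 2 mm | about 2 mm |
| Matchbox | about 1 mm | about 3 mm |
| Spice jar | about 1 mm | 4–6 mm |
| Dropper bottle | about 4 mm | 9 mm (biased; see below) |

- **Upright and undisturbed:** all four looked upright or flat in the final pictures. Coasters and clip measured within 0.2 pixel of where they started.
- **Checks that disagreed:** the automatic colour masks for the dropper's bulb (about 19 mm off) and the varnish's pink body (about 14 mm off) gave bad readings, because they covered only part of the thing or took in its neighbours. A hand-picked bulb centre still read about 9 mm across the tray, probably because it took in the side of the bulb. The scene view and the pose at release put the dropper bottle within about 3–4 mm of its cell's centre.

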